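Turn the daylight disc lamp over and twist-lock it in the spotlight

ROBOT

A 6-joint arm with a two-finger parallel gripper is mounted at the origin on a cart in front of the work surface, level with it; the furniture and walls round the work are solid. World frame = base frame: x ahead of the robot, y to its left, z up, the work surface at z = 0. Lengths are in m, angles in degrees, forces in N, time in s.
With the tool pointing down it reaches from about 0.375 to 0.9 m from the base axis. Payload 3.1 kg.
Tool frame: the origin (TCP) lies midway between the tips of the shut fingers; the grasp point (between the pads) lies bot.hold_point_z behind it (bot.hold_point_z is the distance from the TCP to the grasp point, in m); z points along the fingers, y is the direction in which the jaws open and shut (so a half turn about z gives the same grasp; the last joint's range is limited). The gripper opens to 87 mm and grips with 3 to 60 N. Pads are 19 mm wide; open, the fingers measure 117 mm over their backs; the gripper's body (75 mm by 190 mm) begins 51 mm behind the grasp point.
Start: joints at [-78.753, 30.224, 82.088, -0, 67.689, -10.227], TCP at [0.229, -0.582, 0.223] pointing down, gripper open.
Joint ranges: [-176.69, 176.69], [-43.24, 126.21], [12.49, 139.97], [-82, 262], [0, 151.66], [-163.58, 163.58]. Speed limits (degrees/s): [159.86, 159.86, 180, 180, 180, 180].

INTERFACE

Orientations are given as a 3x3 rotation matrix whose columns are the frame's x, y, z axes.
In Python, from rig import bot, vision, hand_in gives the robot as it stands. The module is installed in compiled form; this text tells all that it offers.
- The arm moves only by the shell command python3 -m handwheel 'ROWS'. ROWS is JSON, a list of rows, each an object of numbers: "hand": the gripper's target within -1 to 1 (fully open at 1, half-way at 0, shut at -1); "dx", "dy", "dz": the shift along the world's x, y, z in cm; "wx", "wy", "wz": the turn, a rotation vector about the world's x, y, z in rad. In form: [{"hand": .., "dx": .., "dy": .., "dz": .., "wx": .., "wy": .., "wz": ..}, ...]. A call has 1 to 10 rows; each row shifts and turns the commanded pose from where the row before left it; what a row does not reach is not made up. A row lasts 1/10 s, in which the tool goes at most 50 mm and 8.59 degrees, less where a joint would pass 70% of its speed; a pose out of reach is approached as far as the arm can. A call with a gripper value outside its range is refused whole. The fingers move at their own pace and stop on an object; the grip force is fixed at half the most. Time passes only in rows, so rows that do not move let the fingers close. It gives the time, the measured TCP pose, the force and the opening at its end, in the units of the state.
- bot.read_state(): the state, without advancing time (a new reading comes with each control period).
- vision.capture(name): name is "side" or "top"; returns (picture, depth): 480x640x3 uint8, red, green, blue; 480x640 float32, m along the optical axis (not along the pixel's ray), 0 where there is no reading.
- vision.get_calibration(name): a dict with "fx", "fy", "cx", "cy" (pixels), "rvec" (rotation vector, rad) and "tvec" (3), from world to camera coordinates, as OpenCV has them. Camera axes: x right, y down, z forward; pixel columns grow to the right and rows downward; lengths in m; the calibration is good to about 2 mm. A picture is of the moment at which its call begins. get_calibration takes no time and is no camera call.
- hand_in(): hands the job in, once; it reports no verdict.
The state is a dict: "time_s": time; "joint_positions": joint angles; "qvel": joint speeds; "tau": joint torques, N m; "position": TCP position; "tcp_rot": TCP orientation; "force": force on the tool from outside, world axes, zero at the start; "moment": the same for the moment, N m; "opening": opening from 0.0 (shut) to 1.0 (fully open).
Only numpy, scipy, OpenCV 4.12 (cv2) and the standard library are available. Lean on these libraries where they do the work, as an engineer would, in place of code of your own. Each camera call takes 0.05 s, during which the arm holds its last target.

TASK

The spotlight needs its daylight lamp. Take the white disc lamp out of the rack, where it lies lens down, turn it over so that the lens faces outward, push its bayonet base fully home in the spotlight's holder and twist it clockwise, seen from the lens side, to the stop. Do not force it, and leave the black lamp in the rack and the other things on the bench where they are.

Things in the scene. Friction and masses are not known exactly. Their poses are not given: they have to be found in the camera images.
- day_lamp_centre (a point): Centre of the white disc lamp, loose, 60 to 130 g: a disc 75 mm in diameter, 16 mm thick, with flat faces and a ribbed rim. +z: out of the lens; +x: to the orange mark on the rim. On the back, 8 mm from this point along -z, a boss 20 mm in diameter and 11.5 mm long carries two lugs, on +y and -y. White and black lamp swap places between starts
- day_lamp_lens (a point): Middle of the white lamp's lens face, 8 mm from its centre along +z, same axes
- day_lamp_lug (a point): Outer end of the +y bayonet lug of the white lamp, same axes; the other lug is its mirror image on -y. The lugs are 7 mm wide, reach 15 mm from the axis and lie 6 to 10.5 mm behind the disc's back face
- lamp_rack: Plywood rack, fixed, 100 x 225 mm. Origin: centre of its underside. The lamps lie in it side by side along its y, 52.5 mm either way, lens down on a rest sloping 60 degrees, upper edges leaning to its -x, backs and lugs facing up, lamp +x up the slope. The upper 32 mm of a disc are clear of the rack on both faces; it lifts out along its +x (45 mm clears the rack). Lamp tops: 105 mm up
- lampholder: Bayonet holder on the tilted head of the grey spotlight, which stands firm. Origin: centre of the front face that the disc's back seats on, 135 mm above the bench. +z: out along its axis, 35 degrees above level, where the lens must face. Its axes are those of the locked lamp (a half turn about z is as good). Straight up the sloping face is 22.5 degrees about +z from +x. The can has 41 mm diameter for 34 mm behind the face
- seat (a point): Where the centre of the white lamp must come: on the holder's axis, 8 mm in front of its face, same axes as the holder. A finger has room behind the disc beyond 21 mm from the axis
- entry_slot (a point): Outer end of one of the two opposite entry slots in the holder's face, same axes as the holder. They lie +45 degrees about z from its +y and -y axes, 10.5 mm wide, bore 23.6 mm. So the lamp goes straight in (12 mm) turned +45 degrees about z and is then turned -45 degrees (clockwise seen from the lens side) to a hard stop at -45 to -52. Play 2 mm, light friction, no spring, no catch
- night_lamp_centre (a point): Centre of the other lamp, black with an amber lens, same shape and axes, in the other place of the rack, 105 mm to the side. It stays there
- hygrometer: Round black dial hygrometer, 60 mm wide, 16 mm high, loose on the bench; origin under its centre. Bystander
- screw_tin: Round white tin, 69 mm wide, 31 mm high, loose; origin under its centre. Bystander
- side_pliers: Combination pliers with orange grips, 169 x 61 x 13 mm, lying loose; origin under the middle. Bystander
- feed_tub: Open grey tub, 108 x 138 mm, 62 mm high, loose; origin under its centre. Bystander
- electric_tape: Roll of black tape lying flat, 62 mm wide, 19 mm high, loose; origin under its centre. Bystander

How it is judged (in metres and radians):
At the end, for the whole second after the job is handed in: The white lamp sits in the holder, lens outward: its centre within 4 mm of the seat, its axis within 0.1 rad of the holder's, turned to within 0.2 rad of the locked position, released and at rest (distance between day_lamp_centre and seat below 0.004 m and z of day_lamp_lens in the frame of lampholder above 0.012 m and angle between the z axis of day_lamp_centre and the z axis of lampholder, either way round below 0.1 rad and angle between the x axis of day_lamp_centre and the x axis of lampholder, either way round below 0.2 rad and linear speed of day_lamp below 0.01 m/s); the robot touches nothing.
It fails at once if the black lamp is moved more than 2 cm (distance of night_lamp_centre from where it was at the start of the episode above 0.02 m).
It fails at once if the white lamp is forced against the holder with more than 60 N (contact force between day_lamp and lampholder above 60 N).
It fails at once if a bystander is shifted more than 3 cm (distance of any of hygrometer, screw_tin, side_pliers, feed_tub, electric_tape from where it was at the start of the episode above 0.03 m).
It also fails if it takes over 46 s, if anything falls off the work surface, if the arm or the gripper's body presses on something with over 40 N, if the wrist force passes 120 N, or if a joint passes its speed limit or range.

## Working session

There is one attempt and no reset: what is moved stays moved. The work goes in short steps, Python scripts to look and compute and a shell command to move; the robot and the scene stay as the last step left them, time stands still between calls to the robot, and variables do not carry over. Pictures are saved under pics/ and viewed, and the job is handed in when it is done.

```bash
mkdir -p pics; ls; python3 - <<'E'
from rig import bot, vision
import cv2, numpy as np
print(bot.read_state(), bot.hold_point_z)
for n in ("side","top"):
    p,d=vision.capture(n); cv2.imwrite(f"pics/{n}0.png",p[:,:,::-1]); np.save(f"{n}0.npy",d); cal=vision.get_calibration(n); print(n,cal)
    R=cv2.Rodrigues(np.array(cal['rvec'],float))[0]; print(-R.T@np.array(cal['tvec']).ravel(), R)
E
```

```text
pics
{'time_s': 0.0, 'joint_positions': array([-7.87529669e+01,  3.02799902e+01,  8.21565218e+01, -1.35537795e-03,
        6.76880298e+01, -1.02266131e+01]), 'qvel': array([-0.02580517, -0.11326477, -0.03051171,  0.00147097,  0.03972172,
       -0.00429889]), 'tau': array([-5.71401324e-04, -4.40052688e+01, -1.76593190e+01,  6.30636932e-02,
        5.82126144e-02, -1.54989357e-04]), 'position': array([ 0.22867902, -0.58087717,  0.22155989]), 'tcp_rot': array([[ 9.30582830e-01,  3.66081135e-01, -4.45414306e-04],
       [ 3.66081225e-01, -9.30580469e-01,  2.12764856e-03],
       [ 3.64398148e-04, -2.14301104e-03, -9.99997637e-01]]), 'force': array([-0.4344133 ,  0.35576257,  0.54360731]), 'moment': array([ 0.01885345,  0.00888892, -0.02568214]), 'opening': 0.9973083575196128} 0.0187
side {'fx': 573.054685032814, 'fy': 573.054685032814, 'cx': 313.7285454763991, 'cy': 233.97254794792255, 'rvec': array([ 1.40435792, -2.41540874,  0.69771449]), 'tvec': array([0.17498545, 0.47456512, 1.24746618])}
[-0.12149764  0.29465599  1.30783026] [[-0.49840743 -0.86680979  0.01519304]
 [-0.74139825  0.41708258 -0.52570976]
 [ 0.44935361 -0.27328175 -0.85052832]]
top {'fx': 592.7230234277888, 'fy': 592.7230234277888, 'cx': 323.461735131098, 'cy': 230.6985743972514, 'rvec': array([ 2.15093472, -2.15312832,  0.14958506]), 'tvec': array([-0.08600212,  0.53010756,  1.40945945])}
[ 0.33366385 -0.08274917  1.46860727] [[-1.18887485e-03 -9.99996205e-01  2.48530818e-03]
 [-9.90733180e-01  8.40306504e-04 -1.35819954e-01]
 [ 1.35817350e-01 -2.62375020e-03 -9.90730419e-01]]
```

View pics/side0.png

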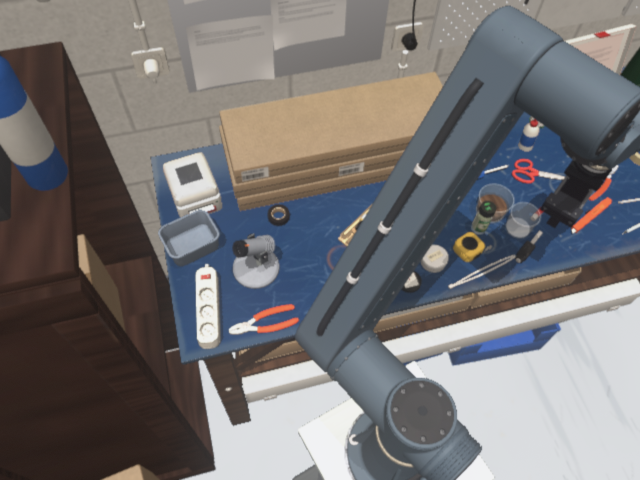

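View pics/top0.png

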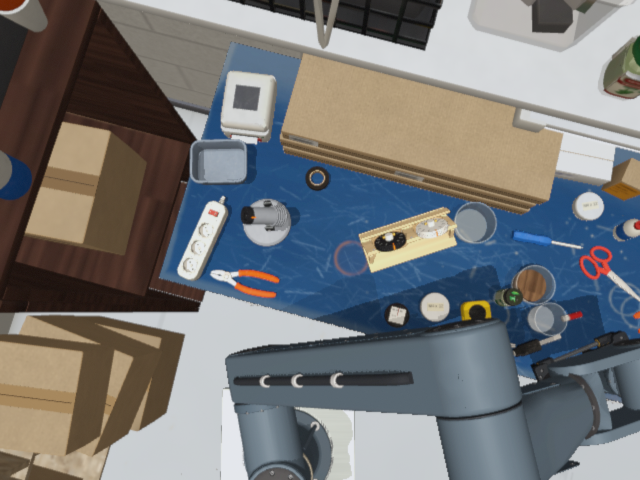

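```bash
cat > h.py <<'E'
import numpy as np, cv2
from rig import bot, vision
def proj_in(n):
    c=vision.get_calibration(n); R=cv2.Rodrigues(np.array(c['rvec'],float))[0]; t=np.array(c['tvec'],float).ravel(); return c,R,t
def pt(n,u,v,d):
    c,R,t=proj_in(n); z=d; return R.T@(np.array([(u-c['cx'])/c['fx']*z,(v-c['cy'])/c['fy']*z,z])-t)
def cloud(n,d):
    c,R,t=proj_in(n); v,u=np.mgrid[:480,:640]; P=np.stack([(u-c['cx'])/c['fx']*d,(v-c['cy'])/c['fy']*d,d],-1)
    P=(P-t)@R; P[d==0]=np.nan; return P
def px(n,p):
    c,R,t=proj_in(n); q=np.asarray(p)@R.T+t; return np.stack([q[...,0]/q[...,2]*c['fx']+c['cx'],q[...,1]/q[...,2]*c['fy']+c['cy']],-1)
def crop(src,x0,y0,x1,y1,s,out):
    im=cv2.imread(src)[y0:y1,x0:x1]; cv2.imwrite(out,cv2.resize(im,None,fx=s,fy=s,interpolation=cv2.INTER_CUBIC))
E
python3 - <<'E'
from h import *
crop('pics/top0.png',340,190,480,290,5.5,'pics/c1.png')
crop('pics/top0.png',220,170,320,260,6,'pics/c2.png')
crop('pics/side0.png',210,210,310,300,6,'pics/c3.png')
E
```

```text
(no output)
```

View pics/c1.png

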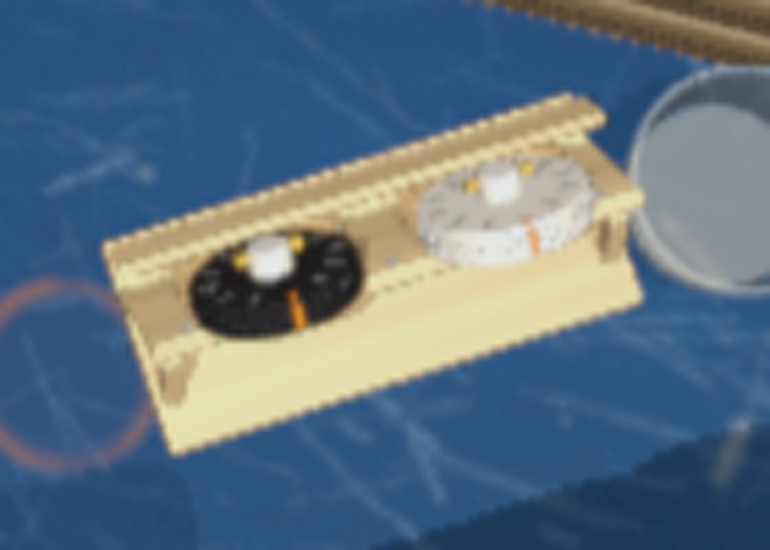

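View pics/c2.png

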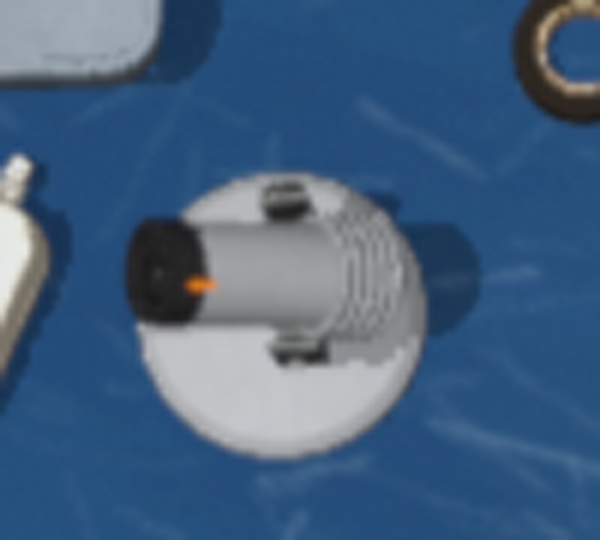

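View pics/c3.png

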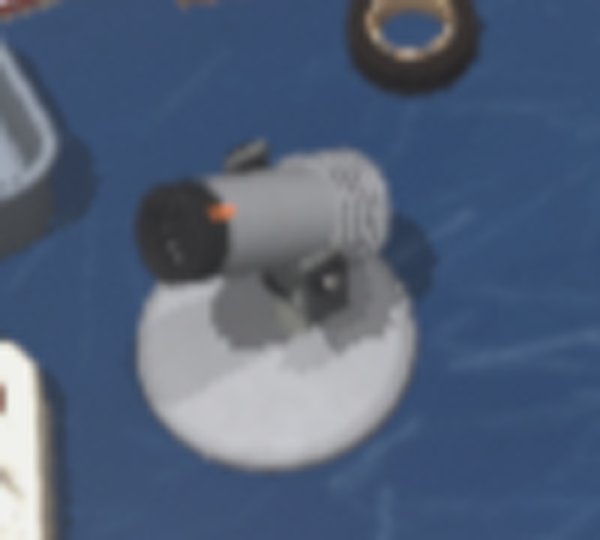

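```bash
python3 - <<'E'
from h import *
np.set_printoptions(precision=4,suppress=True)
T=cloud('top',np.load('top0.npy')); S=cloud('side',np.load('side0.npy'))
im=cv2.imread('pics/top0.png'); ims=cv2.imread('pics/side0.png')
# bench plane check
print('bench',np.nanmedian(T[250:265,310:335].reshape(-1,3),0),np.nanstd(T[250:265,310:335,2]))
# rack underside corners in top crop c1: (105,245),(175,455),(640,300),(640,195) ->px
for u,v in [(105,245),(175,455),(642,300),(642,200),(572,95),(500,185),(270,255),(535,240),(500,240)]:
    a,b=340+u/5.5,190+v/5.5; print((u,v),T[int(b),int(a)])
# spotlight
print('spot top'); 
for y in range(200,232,3): print(y,[ (x,np.round(T[y,x],3).tolist()) for x in (242,246,250,256,265,275)])
E
```

```text
bench [ 0.4691 -0.0829 -0.001 ] 0.00333153468685183
(105, 245) [ 0.5253 -0.1748  0.0097]
(175, 455) [ 0.4317 -0.2044 -0.001 ]
(642, 300) [ 0.4996 -0.414   0.0141]
(642, 200) [ 0.5369 -0.4034  0.0666]
(572, 95) [ 0.5939 -0.3888  0.0058]
(500, 185) [ 0.5421 -0.3387  0.0812]
(270, 255) [ 0.5102 -0.2403  0.0878]
(535, 240) [ 0.5159 -0.3513  0.0982]
(500, 240) [ 0.5156 -0.3346  0.1004]
spot top
200 [(242, [0.614, 0.119, -0.004]), (246, [0.612, 0.108, 0.005]), (250, [0.613, 0.098, 0.0]), (256, [0.614, 0.083, -0.003]), (265, [0.611, 0.06, 0.009]), (275, [0.611, 0.034, 0.01])]
203 [(242, [0.606, 0.119, -0.005]), (246, [0.605, 0.108, 0.001]), (250, [0.606, 0.099, -0.004]), (256, [0.604, 0.082, 0.01]), (265, [0.586, 0.05, 0.106]), (275, [0.604, 0.035, 0.006])]
206 [(242, [0.597, 0.118, 0.002]), (246, [0.573, 0.09, 0.136]), (250, [0.573, 0.081, 0.136]), (256, [0.596, 0.082, 0.01]), (265, [0.584, 0.053, 0.075]), (275, [0.581, 0.028, 0.095])]
209 [(242, [0.569, 0.101, 0.124]), (246, [0.565, 0.089, 0.142]), (250, [0.565, 0.08, 0.146]), (256, [0.566, 0.067, 0.139]), (265, [0.569, 0.049, 0.12]), (27
[... 610 characters left out ...]
246, [0.538, 0.089, 0.139]), (250, [0.539, 0.081, 0.136]), (256, [0.54, 0.068, 0.128]), (265, [0.542, 0.049, 0.114]), (275, [0.544, 0.026, 0.104])]
224 [(242, [0.553, 0.118, -0.003]), (246, [0.532, 0.09, 0.134]), (250, [0.551, 0.096, 0.008]), (256, [0.55, 0.081, 0.013]), (265, [0.551, 0.059, 0.009]), (275, [0.537, 0.027, 0.101])]
227 [(242, [0.544, 0.117, 0.001]), (246, [0.543, 0.106, 0.009]), (250, [0.542, 0.095, 0.014]), (256, [0.543, 0.081, 0.009]), (265, [0.529, 0.049, 0.109]), (275, [0.543, 0.034, 0.012])]
230 [(242, [0.537, 0.117, 0.003]), (246, [0.535, 0.105, 0.013]), (250, [0.535, 0.096, 0.011]), (256, [0.534, 0.08, 0.018]), (265, [0.535, 0.058, 0.017]), (275, [0.535, 0.033, 0.017])]
```

```bash
cat > fit.py <<'E'
from h import *
from scipy.optimize import least_squares
np.set_printoptions(precision=4,suppress=True)
T=cloud('top',np.load('top0.npy')); S=cloud('side',np.load('side0.npy'))
def hold(P,name):
    P=P.reshape(-1,3); P=P[~np.isnan(P[:,0])]
    P=P[(abs(P[:,0]-.553)<.05)&(abs(P[:,1]-.085)<.06)&(P[:,2]>.07)]
    def split(p):
        x,y,z,yaw=p; c=np.array([x,y,z]); e=np.radians(35)
        a=np.array([np.cos(yaw)*np.cos(e),np.sin(yaw)*np.cos(e),np.sin(e)])
        q=P-c; s=q@a; r=np.linalg.norm(q-np.outer(s,a),axis=1); return s,r
    def res(p,sel): 
        s,r=split(p); k,f=sel; return np.r_[(r-.0205)[k],s[f],(p[2]-.135)*np.sqrt(len(k))*1.0]
    p=np.array([.553,.095,.135,1.57])
    for i in range(12):
        s,r=split(p); k=np.where((s<-.003)&(s>-.032)&(abs(r-.0205)<.006))[0]; f=np.where((abs(s)<.005)&(r>.0135)&(r<.019))[0]
        p=least_squares(lambda p:res(p,(k,f)),p,loss='soft_l1',f_scale=.003).x
    print(name,p[:3],'yaw',np.degrees(p[3]),len(k),len(f),'rms',np.sqrt(np.mean((r[k]-.0205)**2)),s[f].mean())
    return p
if __name__=='__main__':
    hold(T,'top');hold(S,'side');hold(np.r_[T.reshape(-1,3),S.reshape(-1,3)],'both')
E
python3 fit.py
```

```text
top [0.5534 0.0935 0.1346] yaw 96.35057933296711 229 57 rms 0.0024274116631571446 -0.0006744874445288862
side [0.5515 0.0939 0.1351] yaw 96.69222743091608 182 74 rms 0.0021931123675245742 0.00015610027114362505
both [0.5523 0.0936 0.1349] yaw 96.51798271215893 409 137 rms 0.0023633460214017078 -0.0002196243321628258
```

```bash
cat > fit2.py <<'E'
from h import *
from scipy.optimize import least_squares
np.set_printoptions(precision=4,suppress=True)
T=cloud('top',np.load('top0.npy')); S=cloud('side',np.load('side0.npy'))
def axes(yaw):
    rx=np.array([np.cos(yaw),np.sin(yaw),0]); ry=np.array([-rx[1],rx[0],0]); uz=np.array([0,0,1.])
    s,c=np.sin(np.pi/3),.5
    X=-c*rx+s*uz; Z=-s*rx-c*uz; return X,ry,Z,rx
def sdf(q):  # q in lamp frame, disc r .0375 half .008 + boss
    r=np.hypot(q[:,0],q[:,1]); a=r-.0375; b=abs(q[:,2])-.008
    d1=np.where((a>0)|(b>0),np.hypot(np.maximum(a,0),np.maximum(b,0)),np.maximum(a,b))
    a=r-.010; b=abs(q[:,2]+.01375)-.00575
    d2=np.where((a>0)|(b>0),np.hypot(np.maximum(a,0),np.maximum(b,0)),np.maximum(a,b))
    return np.minimum(d1,d2)
im=cv2.imread('pics/top0.png').astype(int)
c1=T[200:262,358:462]; 
P=c1.reshape(-1,3); P=P[~np.isnan(P[:,0])]; 
def run(P,name):
    p=np.array([.53,-.345,.0685,np.radians(17.8)])
    def both(p,P):
        X,Y,Z,rx=axes(p[3]); M=np.stack([X,Y,Z],1)
        d=[sdf((P-(p[:3]+o*Y))@M) for o in (0,.105)]
        return np.minimum(*d),M
    for i,th in enumerate([.012]*3+[.006]*10):
        d,M=both(p,P); k=abs(d)<th
        k&=P[:,2]>.062
        p=least_squares(lambda p:np.r_[both(p,P[k])[0],(p[2]-.0685)*np.sqrt(k.sum())],p,loss='soft_l1',f_scale=.003).x
    d,M=both(p,P); print(name,p[:3],np.degrees(p[3]),k.sum(),np.sqrt(np.mean(d[k]**2))); return p,M
if __name__=='__main__':
    p,M=run(P,'top')
    im=cv2.imread('pics/top0.png'); big=cv2.resize(im[190:290,340:480],None,fx=5.5,fy=5.5,interpolation=cv2.INTER_CUBIC)
    t=np.linspace(0,2*np.pi,80)
    for o in (0,.105):
      for z,r,col in ((-.008,.0375,(0,0,255)),(.008,.0375,(0,255,0)),(-.0195,.01,(255,0,255))):
        q=np.stack([r*np.cos(t),r*np.sin(t),0*t+z],1)@M.T+p[:3]+o*M[:,1]
        u=(px('top',q)+.5-[340,190])*5.5; cv2.polylines(big,[u.astype(np.int32)],True,col,1)
    cv2.imwrite('pics/fit1.png',big)
    from fit import hold
    im=cv2.imread('pics/top0.png'); ims=cv2.imread('pics/side0.png'); out=[]
    c=np.array([.5523,.0936,.135]);yaw=np.radians(96.5);e=np.radians(35)
    a=np.array([np.cos(yaw)*np.cos(e),np.sin(yaw)*np.cos(e),np.sin(e)]); b=np.cross([0,0,1],a); b/=np.linalg.norm(b); w=np.cross(a,b)
    for n,i_,x0,y0 in (('top',im,220,170),('side',ims,210,205)):
        big=cv2.resize(i_[y0:y0+90,x0:x0+65],None,fx=6,fy=6,interpolation=cv2.INTER_CUBIC)
        for s in (0,-.034):
            q=c+s*a+.0205*(np.outer(np.cos(t),b)+np.outer(np.sin(t),w)); u=(px(n,q)+.5-[x0,y0])*6
            cv2.polylines(big,[u.astype(np.int32)],True,(0,255,0) if s==0 else (0,0,255),1)
        out.append(big)
    cv2.imwrite('pics/fit2.png',np.hstack(out))
E
python3 fit2.py
```

```text
top [ 0.5329 -0.3439  0.0689] 17.91515568424693 968 0.0019045188306373668
```

View pics/fit1.png

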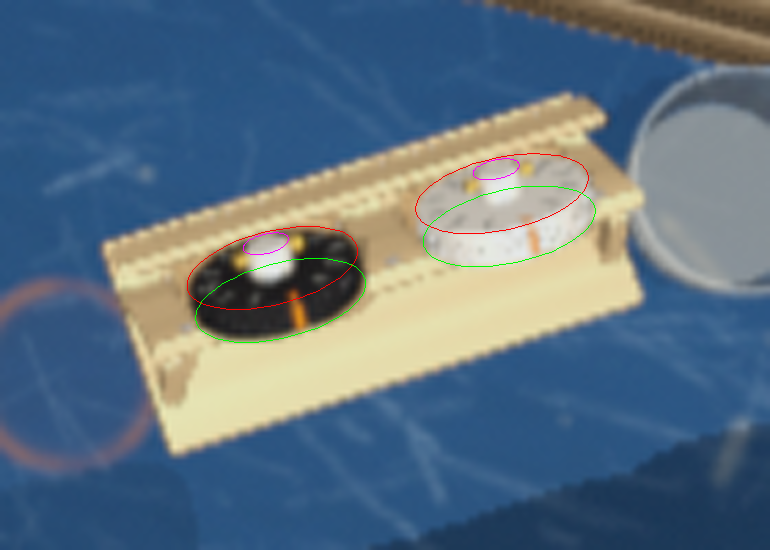

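View pics/fit2.png

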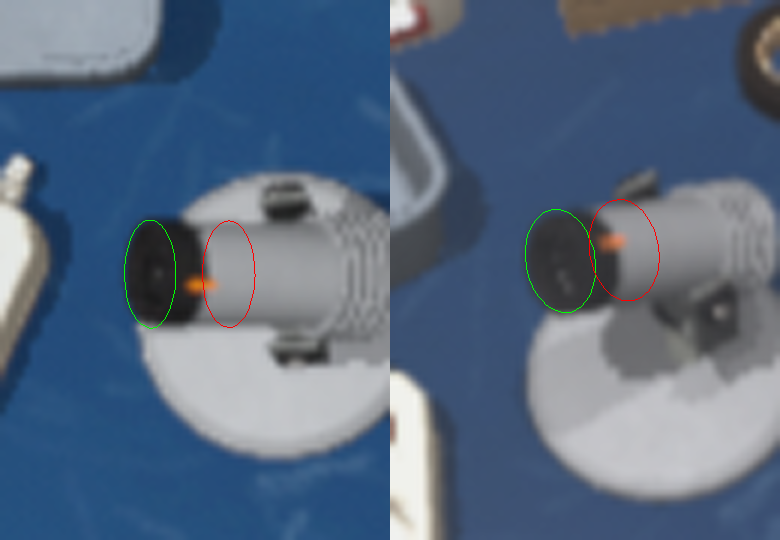

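```bash
cat > g.py <<'E'
from h import *
from scipy.spatial.transform import Rotation as Ro
np.set_printoptions(precision=3,suppress=True)
from fit2 import axes
def lampM(): X,Y,Z,_=axes(np.radians(17.9)); return np.stack([X,Y,Z],1)
LC=np.array([.5329,-.3439,.0687])
HC=np.array([.5523,.0936,.135]); yaw=np.radians(96.5); e=np.radians(35)
HA=np.array([np.cos(yaw)*np.cos(e),np.sin(yaw)*np.cos(e),np.sin(e)])
Wb=np.cross([0,0,1],HA); Wb/=np.linalg.norm(Wb); UP=np.cross(HA,Wb)
def holdM(deg):  # lamp frame with X rotated deg about +z from straight up
    X=UP*np.cos(np.radians(deg))+np.cross(HA,UP)*np.sin(np.radians(deg)); return np.stack([X,np.cross(HA,X),HA],1)
L2T=np.array([[0,0,-1],[1,0,0],[0,-1,0]],float)  # columns: tool x=Y, y=-Z, z=-X in lamp coords
RT=.0225
def tool(M,c,rt=RT): return M@L2T, c+rt*M[:,0]
def plan(R,p,n=None,s=None):
    s=s or bot.read_state(); dp=(p-s['position'])*100; rv=Ro.from_matrix(R@s['tcp_rot'].T).as_rotvec()
    m=max(np.linalg.norm(dp)/4,np.linalg.norm(rv)/.14); n=n or int(np.ceil(m)); n=max(n,1)
    print('target',p,'n',n,'total cm',dp,'rad',rv,'| per row',dp/n,rv/n)
def st():
    s=bot.read_state(); print('t',s['time_s'],'q',s['joint_positions'],'F',s['force'],'open',s['opening']); return s
E
python3 - <<'E'
from g import *
M=lampM(); print(M); print(px('top',LC+M@[.0375,0,0])); R,p=tool(M,LC); print(p,R)
s=st()
plan(R,p+.08*M[:,0]); plan(R,p)
for d in (22.5,-22.5): print(d,*tool(holdM(d),HC+.008*HA))
T=cloud('top',np.load('top0.npy')); print('cup',np.nanmax(T[205:240,458:495,2]),'bottle etc',np.nanmax(T[265:330,490:560,2]),'carton',np.nanmax(T[60:200,290:550,2]),'wb',np.nanmax(T[70:140,225:275,2]))
E
```

```text
[[-0.4758 -0.3074 -0.8241]
 [-0.1537  0.9516 -0.2662]
 [ 0.866   0.     -0.5   ]]
[436.5434 233.1841]
[ 0.5222 -0.3474  0.0882] [[-0.3074  0.8241  0.4758]
 [ 0.9516  0.2662  0.1537]
 [ 0.      0.5    -0.866 ]]
t 0.1 q [-78.7537  30.2737  82.1515  -0.0008  67.6903 -10.2266] F [ 0.1216  0.7512 -0.8078] open 0.9962578276534395
target [ 0.4841 -0.3597  0.1575] n 12 total cm [25.5448 22.127  -6.4188] rad [-0.2474 -0.5222  1.4706] | per row [ 2.1287  1.8439 -0.5349] [-0.0206 -0.0435  0.1226]
target [ 0.5222 -0.3474  0.0882] n 12 total cm [ 29.3512  23.3564 -13.347 ] rad [-0.2474 -0.5222  1.4706] | per row [ 2.4459  1.9464 -1.1122] [-0.0206 -0.0435  0.1226]
22.5 [[ 0.8931  0.0927 -0.4402]
 [ 0.3227 -0.8139  0.4832]
 [-0.3135 -0.5736 -0.7568]] [0.5615 0.0892 0.1566]
-22.5 [[ 0.9428  0.0927  0.3202]
 [-0.1135 -0.8139  0.5698]
 [ 0.3135 -0.5736 -0.7568]] [0.5444 0.0873 0.1566]
cup 0.06486390751573858 bottle etc 0.8258870926533165 carton 0.8276328077543371 wb 0.10631219800202428
```

```bash
python3 -m handwheel '[{"hand":1,"dx":1,"dy":1,"dz":0.3,"wx":-0.01,"wy":-0.02,"wz":0.05},{"hand":0.2,"dx":1.8,"dy":1.6,"dz":0.3,"wx":-0.0177,"wy":-0.0373,"wz":0.105},{"hand":0.2,"dx":1.8,"dy":1.6,"dz":0.3,"wx":-0.0177,"wy":-0.0373,"wz":0.105},{"hand":0.2,"dx":1.8,"dy":1.6,"dz":0.3,"wx":-0.0177,"wy":-0.0373,"wz":0.105},{"hand":0.2,"dx":1.8,"dy":1.6,"dz":0,"wx":-0.0177,"wy":-0.0373,"wz":0.105},{"hand":0.2,"dx":1.8,"dy":1.6,"dz":0,"wx":-0.0177,"wy":-0.0373,"wz":0.105},{"hand":0.2,"dx":1.8,"dy":1.6,"dz":0,"wx":-0.0177,"wy":-0.0373,"wz":0.105},{"hand":0.2,"dx":1.8,"dy":1.6,"dz":0,"wx":-0.0177,"wy":-0.0373,"wz":0.105},{"hand":0.2,"dx":1.8,"dy":1.6,"dz":0,"wx":-0.0177,"wy":-0.0373,"wz":0.105}]' && python3 - <<'E'
from g import *
s=st(); R,p=tool(lampM(),LC); plan(R,p+.08*lampM()[:,0])
E
```

```text
time_s: 1.0
position: [0.3833, -0.4424, 0.2342]
tcp_rot: [[0.271, 0.902, 0.335], [0.957, -0.289, 0.004], [0.101, 0.32, -0.942]]
force: [0.4, -0.5, -0.0]
opening: 0.606
t 1.0 q [-69.8717  23.005   96.7464  22.5368  55.6526 -65.1816] F [ 0.426  -0.4835 -0.0209] open 0.6059677955858873
target [ 0.4841 -0.3597  0.1575] n 5 total cm [10.082   8.274  -7.6774] rad [-0.0985 -0.2006  0.5761] | per row [ 2.0164  1.6548 -1.5355] [-0.0197 -0.0401  0.1152]
```

```bash
python3 -m handwheel '[{"hand":0.1,"dx":1.7,"dy":1.4,"dz":-1,"wx":-0.0165,"wy":-0.0335,"wz":0.096},{"hand":0.1,"dx":1.7,"dy":1.4,"dz":-1,"wx":-0.0165,"wy":-0.0335,"wz":0.096},{"hand":0.1,"dx":1.7,"dy":1.4,"dz":-1,"wx":-0.0165,"wy":-0.0335,"wz":0.096},{"hand":0.1,"dx":1.7,"dy":1.4,"dz":-1.2,"wx":-0.0165,"wy":-0.0335,"wz":0.096},{"hand":0.1,"dx":1.7,"dy":1.4,"dz":-1.5,"wx":-0.0165,"wy":-0.0335,"wz":0.096},{"hand":0.1,"dx":1.6,"dy":1.3,"dz":-1.5,"wx":-0.016,"wy":-0.033,"wz":0.096},{"hand":0.1}]' && python3 - <<'E'
from g import *
s=st(); R,p=tool(lampM(),LC); plan(R,p+.08*lampM()[:,0])
for n in ('top','side'): cv2.imwrite(f'pics/{n}1.png',vision.capture(n)[0][:,:,::-1])
crop('pics/top1.png',340,170,500,290,5,'pics/c4.png')
E
```

```text
invalid input
```

Every row probably needs all fields.

```bash
python3 -m handwheel '[{"hand":0.1,"dx":1.7,"dy":1.4,"dz":-1,"wx":-0.0165,"wy":-0.0335,"wz":0.096},{"hand":0.1,"dx":1.7,"dy":1.4,"dz":-1,"wx":-0.0165,"wy":-0.0335,"wz":0.096},{"hand":0.1,"dx":1.7,"dy":1.4,"dz":-1,"wx":-0.0165,"wy":-0.0335,"wz":0.096},{"hand":0.1,"dx":1.7,"dy":1.4,"dz":-1.2,"wx":-0.0165,"wy":-0.0335,"wz":0.096},{"hand":0.1,"dx":1.7,"dy":1.4,"dz":-1.5,"wx":-0.0165,"wy":-0.0335,"wz":0.096},{"hand":0.1,"dx":1.6,"dy":1.3,"dz":-1.5,"wx":-0.016,"wy":-0.033,"wz":0.096},{"hand":0.1,"dx":0,"dy":0,"dz":0,"wx":0,"wy":0,"wz":0}]' && python3 - <<'E'
from g import *
s=st(); R,p=tool(lampM(),LC); plan(R,p+.08*lampM()[:,0])
for n in ('top','side'): cv2.imwrite(f'pics/{n}1.png',vision.capture(n)[0][:,:,::-1])
crop('pics/top1.png',340,170,500,290,5,'pics/c4.png')
E
```

```text
time_s: 1.7
position: [0.4837, -0.358, 0.16]
tcp_rot: [[-0.305, 0.827, 0.473], [0.952, 0.261, 0.158], [0.007, 0.499, -0.867]]
force: [-0.7, 0.8, -1.0]
opening: 0.547
t 1.7 q [ -62.2484   31.6003  101.2973   40.3093   49.5237 -107.3389] F [-0.6742  0.832  -1.0198] open 0.547152653974686
target [ 0.4841 -0.3597  0.1575] n 1 total cm [ 0.048  -0.1642 -0.2561] rad [-0.0061 -0.0036  0.0025] | per row [ 0.048  -0.1642 -0.2561] [-0.0061 -0.0036  0.0025]
```

View pics/c4.png

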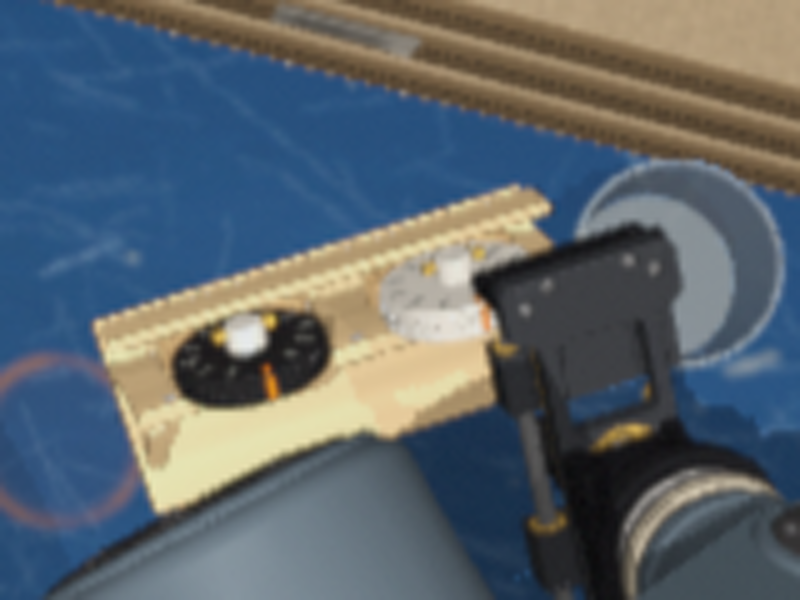

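View pics/side1.png

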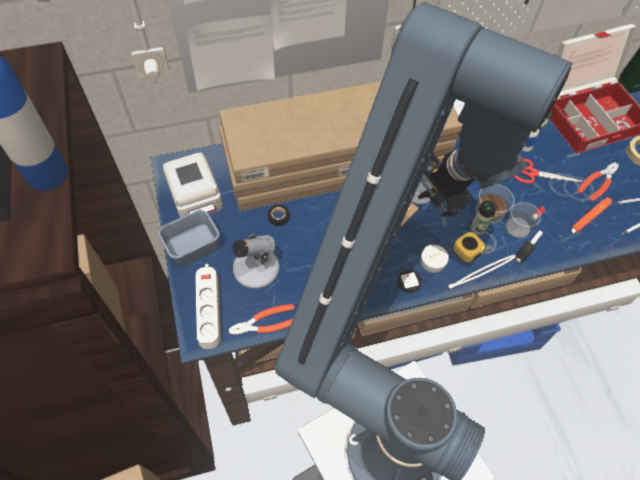

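```bash
python3 - <<'E'
from g import *
s=bot.read_state(); p=s['position'];R=s['tcp_rot']
for o in ([0,0,0],[0,.024,0],[0,-.024,0],[0,.04,-.02],[0,-.04,-.02],[0,0,-.07]): print(o,(px('top',p+R@np.array(o))+.5-[340,170])*5)
R,p=tool(lampM(),LC); plan(R,p,n=5); print((px('top',p)+.5-[340,170])*5)
E
```

```text
[0, 0, 0] [538.0026 370.5487]
[0, 0.024, 0] [528.1795 322.7258]
[0, -0.024, 0] [547.6895 417.7088]
[0, 0.04, -0.02] [537.3856 306.5524]
[0, -0.04, -0.02] [569.9932 466.723 ]
[0, 0, -0.07] [595.6297 432.3658]
target [ 0.5222 -0.3474  0.0882] n 5 total cm [ 3.8589  1.3205 -7.3995] rad [-0.0016 -0.0021  0.006 ] | per row [ 0.7718  0.2641 -1.4799] [-0.0003 -0.0004  0.0012]
[474.6182 307.0194]
```

```bash
python3 -m handwheel '[{"hand":0.1,"dx":0.8,"dy":0.26,"dz":-1.5,"wx":0,"wy":0,"wz":0},{"hand":0.1,"dx":0.8,"dy":0.26,"dz":-1.5,"wx":0,"wy":0,"wz":0.003},{"hand":0.1,"dx":0.8,"dy":0.26,"dz":-1.5,"wx":0,"wy":0,"wz":0.003},{"hand":0.1,"dx":0,"dy":0,"dz":0,"wx":0,"wy":0,"wz":0}]' && python3 - <<'E'
from g import *
s=st(); R,p=tool(lampM(),LC); plan(R,p)
for n in ('top',): cv2.imwrite(f'pics/{n}2.png',vision.capture(n)[0][:,:,::-1])
crop('pics/top2.png',340,170,500,290,5,'pics/c5.png')
E
```

```text
time_s: 2.2
position: [0.5078, -0.3516, 0.1156]
tcp_rot: [[-0.309, 0.825, 0.473], [0.951, 0.266, 0.158], [0.004, 0.499, -0.867]]
force: [-0.1, -0.3, 0.5]
opening: 0.551
t 2.2 q [ -59.5991   36.4781  101.2509   43.928    44.6869 -110.1842] F [-0.0678 -0.3038  0.5206] open 0.5511577599994225
target [ 0.5222 -0.3474  0.0882] n 1 total cm [ 1.4426  0.4245 -2.7457] rad [-0.0035 -0.0027 -0.0021] | per row [ 1.4426  0.4245 -2.7457] [-0.0035 -0.0027 -0.0021]
```

View pics/c5.png

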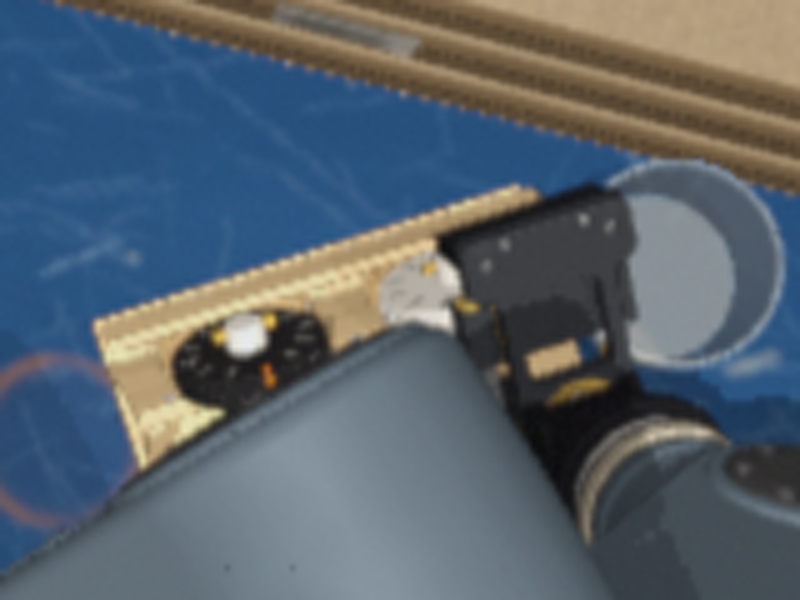

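```bash
python3 -m handwheel '[{"hand":0.1,"dx":0.5,"dy":0.14,"dz":-0.9,"wx":0,"wy":0,"wz":0},{"hand":0.1,"dx":0.5,"dy":0.14,"dz":-0.9,"wx":0,"wy":0,"wz":0},{"hand":0.1,"dx":0.45,"dy":0.14,"dz":-0.9,"wx":-0.003,"wy":-0.003,"wz":-0.002},{"hand":0.1,"dx":0,"dy":0,"dz":0,"wx":0,"wy":0,"wz":0}]' && python3 - <<'E'
from g import *
s=st(); R,p=tool(lampM(),LC); plan(R,p)
E
```

```text
time_s: 2.65
position: [0.5223, -0.3474, 0.0891]
tcp_rot: [[-0.308, 0.824, 0.477], [0.952, 0.267, 0.154], [-0.001, 0.501, -0.866]]
force: [0.5, 0.2, 0.0]
opening: 0.548
t 2.65 q [ -58.0498   39.4075  101.1683   46.8286   41.7458 -112.3881] F [0.5326 0.2071 0.0251] open 0.5482366972437833
target [ 0.5222 -0.3474  0.0882] n 1 total cm [-0.0086  0.0025 -0.0878] rad [ 0.0003  0.0009 -0.0002] | per row [-0.0086  0.0025 -0.0878] [ 0.0003  0.0009 -0.0002]
```

```bash
python3 -m handwheel '[{"hand":-0.3,"dx":0,"dy":0,"dz":0,"wx":0,"wy":0,"wz":0},{"hand":-0.6,"dx":0,"dy":0,"dz":0,"wx":0,"wy":0,"wz":0},{"hand":-0.6,"dx":0,"dy":0,"dz":0,"wx":0,"wy":0,"wz":0}]'; python3 -m handwheel '[{"hand":-1,"dx":0,"dy":0,"dz":0,"wx":0,"wy":0,"wz":0},{"hand":-1,"dx":0,"dy":0,"dz":0,"wx":0,"wy":0,"wz":0},{"hand":-1,"dx":0,"dy":0,"dz":0,"wx":0,"wy":0,"wz":0},{"hand":-1,"dx":0,"dy":0,"dz":0,"wx":0,"wy":0,"wz":0}]'
```

```text
time_s: 2.95
position: [0.5224, -0.3489, 0.0909]
tcp_rot: [[-0.307, 0.823, 0.478], [0.952, 0.267, 0.151], [-0.004, 0.501, -0.865]]
force: [0.7, 0.1, -1.4]
opening: 0.36
time_s: 3.35
position: [0.5223, -0.3488, 0.0908]
tcp_rot: [[-0.307, 0.823, 0.478], [0.952, 0.267, 0.151], [-0.004, 0.501, -0.865]]
force: [-1.7, -0.7, 2.1]
opening: 0.182
```

```bash
python3 -m handwheel '[{"hand":-1,"dx":-0.3,"dy":-0.1,"dz":0.6,"wx":0,"wy":0,"wz":0},{"hand":-1,"dx":-0.67,"dy":-0.22,"dz":1.2,"wx":0,"wy":0,"wz":0},{"hand":-1,"dx":-0.67,"dy":-0.22,"dz":1.2,"wx":0,"wy":0,"wz":0},{"hand":-1,"dx":-0.67,"dy":-0.22,"dz":1.2,"wx":0,"wy":0,"wz":0},{"hand":-1,"dx":-0.67,"dy":-0.22,"dz":1.2,"wx":0,"wy":0,"wz":0},{"hand":-1,"dx":-0.67,"dy":-0.22,"dz":1.2,"wx":0,"wy":0,"wz":0},{"hand":-1,"dx":-0.67,"dy":-0.22,"dz":1.2,"wx":0,"wy":0,"wz":0},{"hand":-1,"dx":0,"dy":0,"dz":2,"wx":0,"wy":0,"wz":0},{"hand":-1,"dx":0,"dy":0,"dz":2,"wx":0,"wy":0,"wz":0},{"hand":-1,"dx":0,"dy":0,"dz":2,"wx":0,"wy":0,"wz":0}]' && python3 - <<'E'
from g import *
s=st()
for d in (22.5,):
  M=holdM(d);R,p=tool(M,HC+.008*HA); plan(R,p+.06*HA+np.array([0,0,.03]))
for n in ('top','side'): cv2.imwrite(f'pics/{n}3.png',vision.capture(n)[0][:,:,::-1])
crop('pics/top3.png',340,170,500,290,5,'pics/c6.png')
E
```

```text
time_s: 4.35
position: [0.4785, -0.3628, 0.2298]
tcp_rot: [[-0.306, 0.823, 0.478], [0.952, 0.267, 0.151], [-0.003, 0.501, -0.866]]
force: [0.8, -0.1, -0.1]
opening: 0.18
t 4.35 q [ -63.0338   25.3458   98.1601   36.1444   56.9077 -101.2383] F [ 0.7706 -0.1162 -0.1315] open 0.1796498719953452
target [0.5559 0.1381 0.221 ] n 15 total cm [ 7.7419 50.0864 -0.8817] rad [ 0.2938  1.3086 -1.5159] | per row [ 0.5161  3.3391 -0.0588] [ 0.0196  0.0872 -0.1011]
```

View pics/c6.png

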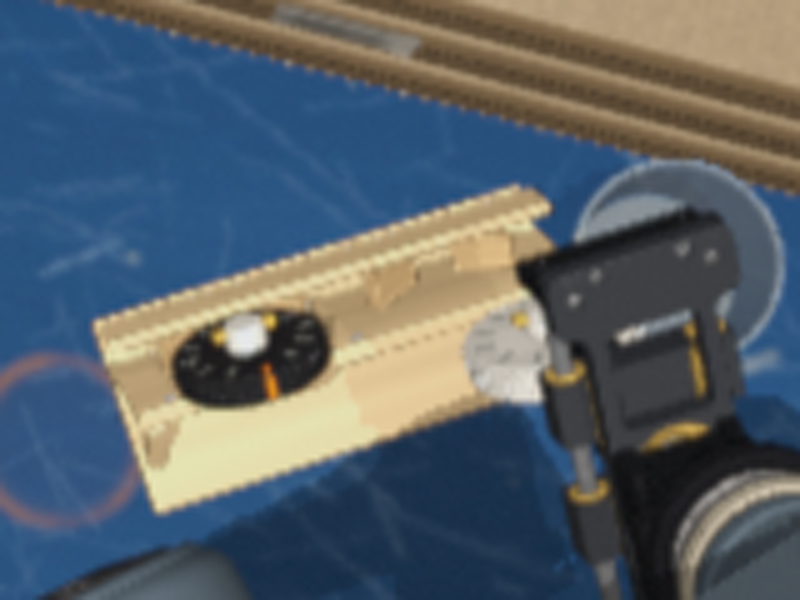

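View pics/top3.png

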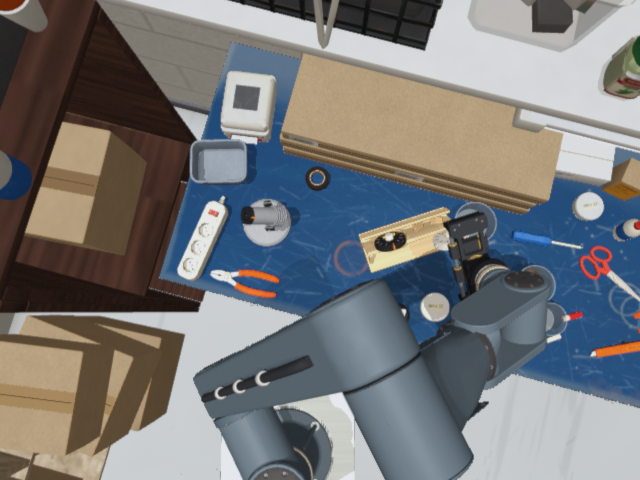

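```bash
python3 - <<'E'
from g import *
T=cloud('top',np.load('top0.npy')); S=cloud('side',np.load('side0.npy'))
for n,v,u in (('top',240,190),('top',300,190),('top',350,170),('top',380,150),('top',330,60),('top',180,120),('top',100,60),('top',60,20),('top',200,10),('top',340,20),('top',105,250),('top',100,380),('top',20,380),('top',310,370),('top',350,260)): print(n,u,v,T[v,u])
for v,u in ((180,40),(280,90),(330,170),(270,100),(60,30),(450,150),(320,50),(410,30)): print('side',u,v,S[v,u])
for P,n in((T,'T'),(S,'S')):
  Q=P.reshape(-1,3); k=(Q[:,1]>.15)&(Q[:,2]>.15)&(Q[:,0]>-.2)&(Q[:,0]<.9); 
  if k.any():
    Q=Q[k]; 
    for y0 in np.arange(.15,.7,.05):
        kk=(Q[:,1]>=y0)&(Q[:,1]<y0+.05)
        if kk.any(): print(n,round(y0,2),kk.sum(),'x',Q[kk,0].min(),Q[kk,0].max(),'z',Q[kk,2].min(),Q[kk,2].max())
  k=(P.reshape(-1,3)[:,2]>.15)&(P.reshape(-1,3)[:,0]>.6); Q=P.reshape(-1,3)[k]; print('x>0.6',np.percentile(Q,[1,50],axis=0))
E
```

```text
top 190 240 [0.5069 0.2372 0.0405]
top 190 300 [ 0.3769  0.3932 -0.6844]
top 170 350 [ 0.2031  0.4465 -0.6337]
top 150 380 [ 0.1189  0.4671 -0.4744]
top 60 330 [ 0.2855  0.635  -0.179 ]
top 120 180 [0.6511 0.4066 0.0606]
top 60 100 [0.646  0.3061 0.6219]
top 20 60 [0.7081 0.3692 0.6226]
top 10 200 [0.4951 0.3696 0.6219]
top 20 340 [ 0.2661  0.6607 -0.0154]
top 250 105 [0.8263 0.0897 0.0988]
top 380 100 [ 0.8126 -0.2155  0.1698]
top 380 20 [ 0.6646 -0.1494  0.8295]
top 370 310 [ 0.3383 -0.201  -0.0041]
top 260 350 [0.2654 0.0298 0.373 ]
side 40 180 [0.4931 0.377  0.6519]
side 90 280 [0.6109 0.4183 0.1816]
side 170 330 [ 0.8069  0.3236 -0.636 ]
side 100 270 [0.6908 0.3999 0.0806]
side 30 60 [0.7803 0.3233 0.6241]
side 150 450 [ 0.3893  0.5099 -0.4146]
side 50 320 [0.3489 0.4507 0.5315]
side 30 410 [0.4137 0.6192 0.1428]
T 0.15 103 x 0.6932580939815476 0.7038142172809476 z 0.8025213119504455 0.8209400144568098
T 0.2 518 x 0.658751583018165 0.6913065449578533 z 0.7910428407381581 0.8771214434112469
T 0.25 4700 x 0.6517527830253731 0.8068246718016141 z 0.15050020117748855 0.88256549665345
[... 810 characters left out ...]
5 9106 x 0.3299917130920141 0.8299295167808142 z 0.15002545167672282 0.8312931763158163
S 0.4 9231 x 0.3328020035584388 0.7392481361376214 z 0.15000262746304222 0.6680043596555076
S 0.45 4395 x 0.3461706283848345 0.4739263331451487 z 0.150018486078712 0.6285548773413486
S 0.5 2541 x 0.36021822528477243 0.3975399302556574 z 0.15008895361950841 0.5704392450090479
S 0.55 1540 x 0.3932766552355497 0.4102052440552506 z 0.15006071268967425 0.4420501659019246
S 0.6 661 x 0.4072450739366646 0.4232778809237216 z 0.15010204637521007 0.3179319465459902
S 0.65 64 x 0.4208888243007564 0.4278569008955839 z 0.15034563750469043 0.19898907260295312
x>0.6 [[ 0.618  -1.2241  0.1537]
 [ 0.8829 -0.1281  0.2799]]
```

```bash
cat > kin.py <<'E'
from g import *
D=[([-78.7537,30.2737,82.1515,-.0008,67.6903,-10.2266],[.22868,-.58088,.22156]),
([-69.8717,23.005,96.7464,22.5368,55.6526,-65.1816],[.3833,-.4424,.2342]),
([-62.2484,31.6003,101.2973,40.3093,49.5237,-107.3389],[.4837,-.3580,.1600]),
([-59.5991,36.4781,101.2509,43.928,44.6869,-110.1842],[.5078,-.3516,.1156]),
([-58.0498,39.4075,101.1683,46.8286,41.7458,-112.3881],[.5223,-.3474,.0891]),
([-63.0338,25.3458,98.1601,36.1444,56.9077,-101.2383],[.4785,-.3628,.2298])]
def E(a,d): return Ro.from_euler(a,d,degrees=True).as_matrix()
def rows(q):
    R1=E('z',q[0]);R2=R1@E('y',q[1]);R3=R1@E('y',q[1]+q[2]);R4=R3@E('z',q[3]);R5=R4@E('y',q[4]);R6=R5@E('z',q[5])
    return R1,R2,R3,R4,R5,R6
def A(q):
    R1,R2,R3,R4,R5,R6=rows(q); return np.column_stack([R1[:,0],R1[:,1],[0,0,1],R2[:,2],R3[:,0],R3[:,2],R4[:,1],R5[:,2]])
if __name__=='__main__':
    M=np.vstack([A(q) for q,_ in D]); y=np.concatenate([p for _,p in D])
    x=np.linalg.lstsq(np.vstack([M,1e-3*np.eye(8)]),np.r_[y,np.zeros(8)],rcond=None)[0]; print(x,(M@x-y)*1000); print(np.linalg.svd(M)[1])
    print(rows(D[-1][0])[5])
E
python3 kin.py
```

```text
[0.0002 0.111  0.2742 0.5878 0.1141 0.3915 0.     0.3055] [-0.0078 -0.002   0.0121  0.0255  0.0072 -0.025  -0.0234 -0.0154  0.0066
 -0.005  -0.0094  0.0373  0.0075  0.0088 -0.0319  0.0032  0.01    0.0006]
[4.8058 3.7682 3.1703 0.5785 0.4492 0.2981 0.1285 0.1093]
[[-0.8234 -0.3065  0.4775]
 [-0.2666  0.9519  0.1512]
 [-0.5009 -0.0028 -0.8655]]
```

```bash
cat > ik.py <<'E'
from kin import *
from scipy.optimize import least_squares
X=np.array([0.0002,.111,.2742,.5878,.1141,.3915,0,.3055]); C=np.array([[0,-1,0],[1,0,0],[0,0,1.]])
lo=np.array([-176.69,-43.24,12.49,-82,0,-163.58]);hi=np.array([176.69,126.21,139.97,262,151.66,163.58])
def fk(q): return rows(q)[5]@C, A(q)@X
def ik(R,p,q0):
    def f(q):
        r,t=fk(q); return np.r_[(t-p)*5,Ro.from_matrix(r@R.T).as_rotvec()]
    s=least_squares(f,np.clip(q0,lo+.1,hi-.1),bounds=(lo,hi)); return s.x,np.abs(s.fun).max()
def elbow(q): R=rows(q); return R[0]@[0,.111,.2742]+R[1][:,2]*.5878
E
python3 - <<'E'
from ik import *
s=bot.read_state(); q=s['joint_positions'].copy(); print(fk(q)[1]-s['position'])
R0=s['tcp_rot'];p0=s['position']
R1,t=tool(holdM(22.5),HC+.008*HA); p1=t+.06*HA+np.array([0,0,.03])
rv=Ro.from_matrix(R1@R0.T).as_rotvec()
def go(R0,p0,R1,p1,n,q):
    rv=Ro.from_matrix(R1@R0.T).as_rotvec()
    for i in range(1,n+1):
        qn,e=ik(Ro.from_rotvec(rv*i/n).as_matrix()@R0,p0+(p1-p0)*i/n,q); print(qn,e.round(4),'dq',np.abs(qn-q).max().round(1),'elb',elbow(qn)); q=qn
    return q
q=go(R0,p0,R1,p1,18,q); print()
q=go(R1,p1,R1,t,4,q); print()
Rl,tl=tool(holdM(-22.5),HC+.008*HA)
for d in (12,0,-12,-22.5,-28):
    R,t2=tool(holdM(d),HC+.008*HA); qn,e=ik(R,t2,q); print(d,qn,e); q=qn
E
```

```text
[-0.      0.0001 -0.0001]
[-59.0996  23.5663  99.2802  31.9353  54.405  -90.0137] 0.0 dq 11.3 elb [ 0.2159 -0.1446  0.813 ]
[-54.9191  22.3406  99.9092  27.0659  53.059  -77.8369] 0.0 dq 12.2 elb [ 0.2192 -0.119   0.8179]
[-50.5823  21.5654  99.9435  21.9728  52.8845 -65.2138] 0.0 dq 12.6 elb [ 0.2229 -0.0964  0.8209]
[-46.2089  21.2421  99.441   17.0999  53.8803 -52.6491] 0.0 dq 12.6 elb [ 0.2275 -0.0769  0.8221]
[-41.9165  21.35    98.4712  12.848   55.9282 -40.5918] 0.0 dq 12.1 elb [ 0.2334 -0.0604  0.8217]
[-37.8066  21.85    97.1111   9.4726  58.8257 -29.3294] 0.0 dq 11.3 elb [ 0.2409 -0.0464  0.8198]
[-33.9555  22.6905  95.4404   7.0653  62.3375 -18.9672] 0.0 dq 10.4 elb [ 0.2501 -0.0346  0.8165]
[-30.4112  23.8139  93.5379   5.5973  66.2384  -9.4727] 0.0 dq 9.5 elb [ 0.2609 -0.0244  0.812 ]
[-27.1952  25.1619  91.479    4.9787  70.3346  -0.737 ] 0.0 dq 8.7 elb [ 0.273  -0.0155  0.8062]
[-24.308   26.6793  89.334    5.1022  74.4697   7.377 ] 0.0 dq 8.1 elb [ 0.2862 -0.0075  0.7994]
[-21.7349  28.3154  87.1678   5.8675  78.5195  15.0062] 0.0 dq 7.6 elb [ 0.3001 -0.0001  0.7917]

[... 745 characters left out ...]
0.7166]
[-12.0083  42.4032  76.3218  22.5213  95.8558  59.5797] 0.0 dq 1.4 elb [0.4108 0.0261 0.7082]
[-12.9785  43.6723  76.5049  21.9197  94.831   58.2427] 0.0 dq 1.3 elb [0.4205 0.017  0.6994]
[-13.9398  44.9789  76.5897  21.3293  93.8416  56.9592] 0.0 dq 1.3 elb [0.43   0.0076 0.69  ]

12 [-16.5999  40.4153  84.8798  25.9793  82.6917  53.2319] 8.365530490550555e-13
0 [-19.6622  36.003   94.6075  33.2081  70.0495  46.4588] 2.8212327486830026e-11
-12 [-22.6657  32.8929 104.4931  44.1003  58.1655  35.4135] 3.3085922890307984e-10
-22.5 [-25.1238  31.7805 113.1806  58.774   49.6694  20.0281] 1.23245272791804e-09
-28 [-26.2883  32.0357 117.7117  69.0478  46.73     9.1063] 1.964927797437453e-12
```

```bash
python3 -m handwheel '[{"hand":-1,"dx":0.35,"dy":2.28,"dz":1,"wx":0.0134,"wy":0.0595,"wz":-0.0689},{"hand":-1,"dx":0.35,"dy":2.28,"dz":1,"wx":0.0134,"wy":0.0595,"wz":-0.0689},{"hand":-1,"dx":0.35,"dy":2.28,"dz":1,"wx":0.0134,"wy":0.0595,"wz":-0.0689},{"hand":-1,"dx":0.35,"dy":2.28,"dz":1,"wx":0.0134,"wy":0.0595,"wz":-0.0689},{"hand":-1,"dx":0.35,"dy":2.28,"dz":1,"wx":0.0134,"wy":0.0595,"wz":-0.0689},{"hand":-1,"dx":0.35,"dy":2.28,"dz":0,"wx":0.0134,"wy":0.0595,"wz":-0.0689},{"hand":-1,"dx":0.35,"dy":2.28,"dz":0,"wx":0.0134,"wy":0.0595,"wz":-0.0689},{"hand":-1,"dx":0.35,"dy":2.28,"dz":0,"wx":0.0134,"wy":0.0595,"wz":-0.0689},{"hand":-1,"dx":0.35,"dy":2.28,"dz":0,"wx":0.0134,"wy":0.0595,"wz":-0.0689},{"hand":-1,"dx":0.35,"dy":2.28,"dz":0,"wx":0.0134,"wy":0.0595,"wz":-0.0689}]'
python3 -m handwheel '[{"hand":-1,"dx":0.35,"dy":2.28,"dz":0,"wx":0.0134,"wy":0.0595,"wz":-0.0689},{"hand":-1,"dx":0.35,"dy":2.28,"dz":0,"wx":0.0134,"wy":0.0595,"wz":-0.0689},{"hand":-1,"dx":0.35,"dy":2.28,"dz":0,"wx":0.0134,"wy":0.0595,"wz":-0.0689},{"hand":-1,"dx":0.35,"dy":2.28,"dz":0,"wx":0.0134,"wy":0.0595,"wz":-0.0689},{"hand":-1,"dx":0.35,"dy":2.28,"dz":0,"wx":0.0134,"wy":0.0595,"wz":-0.0689},{"hand":-1,"dx":0.35,"dy":2.28,"dz":0,"wx":0.0134,"wy":0.0595,"wz":-0.0689},{"hand":-1,"dx":0.35,"dy":2.28,"dz":0,"wx":0.0134,"wy":0.0595,"wz":-0.0689},{"hand":-1,"dx":0.35,"dy":2.28,"dz":0,"wx":0.0134,"wy":0.0595,"wz":-0.0689},{"hand":-1,"dx":0.35,"dy":2.28,"dz":0,"wx":0.0134,"wy":0.0595,"wz":-0.0689}]'
python3 - <<'E'
from g import *
s=st()
M=holdM(22.5);R,p=tool(M,HC+.008*HA); plan(R,p+.06*HA)
E
```

```text
time_s: 5.45
position: [0.5135, -0.1334, 0.2778]
tcp_rot: [[0.415, 0.909, -0.023], [0.905, -0.41, 0.116], [0.097, -0.069, -0.993]]
force: [-0.0, -0.0, -1.6]
opening: 0.178
time_s: 6.35
position: [0.5454, 0.0713, 0.2776]
tcp_rot: [[0.852, 0.352, -0.386], [0.492, -0.789, 0.367], [-0.175, -0.503, -0.846]]
force: [-0.2, -0.5, -1.6]
opening: 0.178
t 6.35 q [-13.1363  32.9229  75.4488  15.8896  99.7585  48.3965] F [-0.1954 -0.4753 -1.5871] open 0.1776463139078441
target [0.5559 0.1381 0.191 ] n 3 total cm [ 1.0451  6.6748 -8.6533] rad [ 0.0386  0.1752 -0.2041] | per row [ 0.3484  2.2249 -2.8844] [ 0.0129  0.0584 -0.068 ]
```

```bash
python3 -m handwheel '[{"hand":-1,"dx":0.35,"dy":2.3,"dz":0,"wx":0.0129,"wy":0.0584,"wz":-0.068},{"hand":-1,"dx":0.35,"dy":2.3,"dz":-0.5,"wx":0.0129,"wy":0.0584,"wz":-0.068},{"hand":-1,"dx":0.35,"dy":2.2,"dz":-2,"wx":0.0128,"wy":0.0584,"wz":-0.068},{"hand":-1,"dx":0,"dy":0,"dz":-2,"wx":0,"wy":0,"wz":0},{"hand":-1,"dx":0,"dy":0,"dz":-2,"wx":0,"wy":0,"wz":0},{"hand":-1,"dx":0,"dy":0,"dz":-2,"wx":0,"wy":0,"wz":0},{"hand":-1,"dx":0,"dy":0,"dz":0,"wx":0,"wy":0,"wz":0},{"hand":-1,"dx":0,"dy":0,"dz":0,"wx":0,"wy":0,"wz":0}]'
python3 - <<'E'
from g import *
s=st()
M=holdM(22.5);R,p=tool(M,HC+.008*HA); plan(R,p+.06*HA)
for n in ('top','side'):
    i,d=vision.capture(n); cv2.imwrite(f'pics/{n}4.png',i[:,:,::-1]); np.save(f'{n}4.npy',d)
crop('pics/top4.png',190,150,320,250,6,'pics/c7.png')
crop('pics/side4.png',190,180,310,280,6,'pics/c8.png')
E
```

```text
time_s: 7.15
position: [0.5558, 0.1384, 0.1931]
tcp_rot: [[0.893, 0.096, -0.44], [0.325, -0.814, 0.482], [-0.312, -0.573, -0.758]]
force: [-0.5, -0.1, -0.4]
opening: 0.184
t 7.15 q [-9.9808 41.8178 76.7994 23.5672 95.1995 61.1024] F [-0.5105 -0.0774 -0.3848] open 0.18441200612323908
target [0.5559 0.1381 0.191 ] n 1 total cm [ 0.0092 -0.0319 -0.2108] rad [ 0.0005  0.002  -0.0026] | per row [ 0.0092 -0.0319 -0.2108] [ 0.0005  0.002  -0.0026]
```

View pics/c7.png

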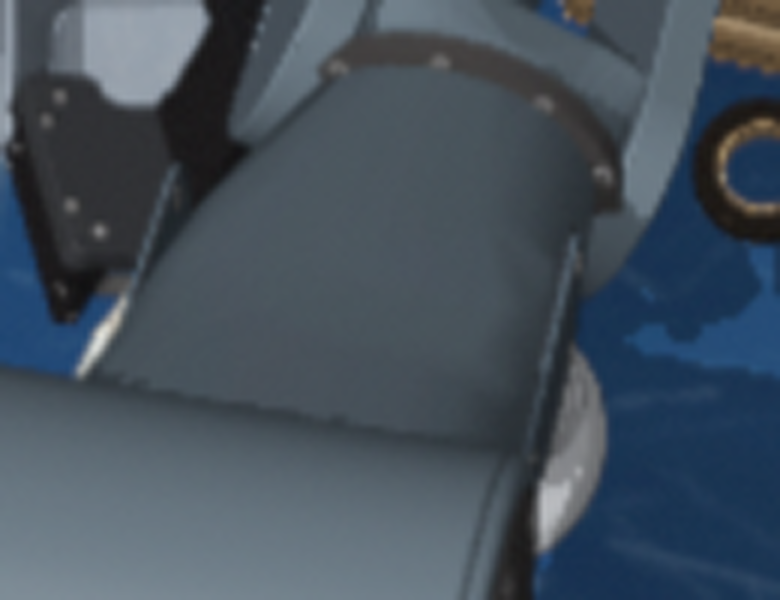

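View pics/c8.png

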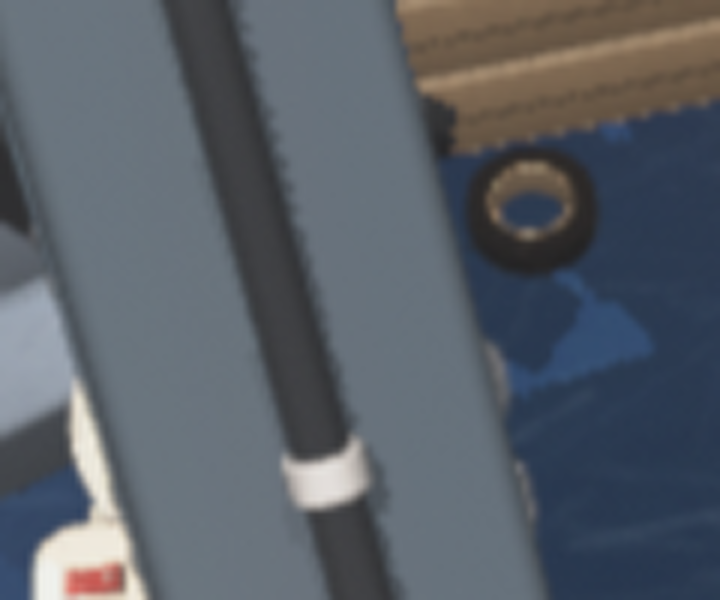

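```bash
python3 - <<'E'
from ik import *
s=bot.read_state(); q0=s['joint_positions'].copy()
for az in (60,30,0,-30):
  for dep in (15,30,45):
    for p in ([.6,0.0,.25],[.55,0.0,.3]):
      a,d=np.radians(az),np.radians(dep); z=np.array([np.cos(a)*np.cos(d),np.sin(a)*np.cos(d),-np.sin(d)]); x=np.cross([np.cos(a)*np.sin(d),np.sin(a)*np.sin(d),np.cos(d)],z); y=np.cross(z,x)
      R=np.stack([x,y,z],1); q,e=ik(R,np.array(p),q0); 
      q2,e2=ik(R,np.array(p),np.array([-40,25,98,30,55,-90.]))
      print(az,dep,p,q.round(0),e.round(4),'|',q2.round(0),e2.round(4))
E
```

```text
60 15 [0.6, 0.0, 0.25] [ -42.   41.  105.   72.   84. -147.] 0.0 | [ -42.   41.  105.   72.   84. -147.] 0.0
60 15 [0.55, 0.0, 0.3] [ -46.   34.  110.   69.   87. -146.] 0.0 | [ -46.   34.  110.   69.   87. -146.] 0.0
60 30 [0.6, 0.0, 0.25] [ -38.   33.  103.   63.   74. -135.] 0.0 | [ -38.   33.  103.   63.   74. -135.] 0.0
60 30 [0.55, 0.0, 0.3] [ -42.   26.  107.   60.   78. -133.] 0.0 | [ -42.   26.  107.   60.   78. -133.] 0.0
60 45 [0.6, 0.0, 0.25] [ -33.   28.  100.   50.   66. -120.] 0.0 | [ -33.   28.  100.   50.   66. -120.] 0.0
60 45 [0.55, 0.0, 0.3] [ -36.   20.  103.   48.   71. -119.] 0.0 | [ -36.   20.  103.   48.   71. -119.] 0.0
30 15 [0.6, 0.0, 0.25] [ -40.   38.  126.  104.   70. -164.] 0.0059 | [ -40.   38.  126.  104.   70. -164.] 0.0059
30 15 [0.55, 0.0, 0.3] [ -46.   29.  131.   98.   71. -160.] 0.0 | [ -46.   29.  131.   98.   71. -160.] 0.0
30 30 [0.6, 0.0, 0.25] [ -36.   27.  121.   93.   52. -143.] 0.0 | [ -36.   27.  121.   93.   52. -143.] 0.0
30 30 [0.55, 0.0, 0.3] [ -41.   18.  125.   84.   55. -136.] 0.0 | [ -41.   18.  125.   84.   55. -136.] 0.0
30 4
[... 771 characters left out ...]
.3] [-19.   9. 121.  65.  15. -78.] 0.0 | [-19.   9. 121.  65.  15. -78.] 0.0
-30 15 [0.6, 0.0, 0.25] [  9.  25. 109. -82.  41. 112.] 0.354 | [   0.   47.  134.  203.   82. -164.] 0.2078
-30 15 [0.55, 0.0, 0.3] [ 10.  16. 114. -82.  40. 109.] 0.3233 | [   2.   43.  140.  206.   85. -164.] 0.2378
-30 30 [0.6, 0.0, 0.25] [  4.  22. 112. -82.  29. 106.] 0.1886 | [-12.  17. 117.  92.   0. -81.] 0.2354
-30 30 [0.55, 0.0, 0.3] [  4.  14. 117. -82.  29. 105.] 0.1456 | [-13.   8. 123.  73.   0. -63.] 0.2012
-30 45 [0.6, 0.0, 0.25] [ -0.  21. 113. -78.  21.  99.] 0.0 | [ -0.  21. 113. -78.  21.  99.] 0.0
-30 45 [0.55, 0.0, 0.3] [ -0.  12. 116. -64.  23.  84.] 0.0 | [ -0.  12. 116. -64.  23.  84.] 0.0
```

```bash
cat > occ.py <<'E'
from ik import *
def cam(n): c,R,t=proj_in(n); return -R.T@t
def segdist(a,b,c,d):
    s=np.linspace(0,1,60); P=a+np.outer(s,b-a); Q=c+np.outer(s,d-c)
    return np.linalg.norm(P[:,None]-Q[None],axis=2).min()
def occ(q,pt,n):
    r=rows(q); lat=r[0][:,1]; e0=r[0]@[0,0,.2742]; e1=e0+r[1][:,2]*.5878; R,p=fk(q); w=p-.3055*R[:,2]
    segs=[(e0+.25*lat,e1+.25*lat,.075),(e1+.03*lat,e1+.3*lat,.09),(e1+.111*lat,w,.085),(w,p-.09*R[:,2],.06)]
    return min(segdist(cam(n),pt,a,b)-rr for a,b,rr in segs)
def viewR(az,dep,roll=0):
    a,d,g=np.radians([az,dep,roll]); z=np.array([np.cos(a)*np.cos(d),np.sin(a)*np.cos(d),-np.sin(d)]); u=np.array([np.cos(a)*np.sin(d),np.sin(a)*np.sin(d),np.cos(d)]); x=np.cross(u,z)
    y=u*np.cos(g)+x*np.sin(g); return np.stack([np.cross(y,z),y,z],1)
E
python3 - <<'E'
from occ import *
# sanity on past
for q,p in (D[0],D[2],D[5]): print(occ(np.array(q),np.array(p),'top'),occ(np.array(q),np.array(p),'side'))
s=bot.read_state(); print('now',occ(s['joint_positions'],s['position'],'top'),occ(s['joint_positions'],s['position'],'side'))
res=[]
for az in (90,75,60,45,30):
  for dep in (15,30,45):
    for roll in (-40,-20,0,20,40):
     for p in ([.6,.0,.25],[.6,.08,.25],[.55,.0,.25],[.55,-.1,.25],[.6,-.15,.25]):
      p=np.array(p); R=viewR(az,dep,roll); q,e=ik(R,p,np.array([-40,30,102,60,70,-130.]))
      if e>.001: continue
      c=p+.0225*R[:,2]; o=(occ(q,c,'top'),occ(q,c,'side')); res.append((min(o),o[0],o[1],az,dep,roll,p,q.round(0)))
res.sort(key=lambda r:-r[0])
for r in res[:12]: print(*r)
res.sort(key=lambda r:-r[1])
for r in res[:6]: print(*r)
E
```

```text
-0.02493823330914418 -0.0006894471899267299
-0.013650728316394647 -0.007405717790403263
-0.013126143484584116 -0.006213058001679463
now -0.054855784603638026 -0.06884812530546154
-0.003378032838481232 0.011288136883095226 -0.003378032838481232 60 30 -20 [0.6  0.08 0.25] [ -31.   32.  108.   69.   68. -115.]
-0.0033780328384812874 0.011288136883095087 -0.0033780328384812874 60 30 -40 [0.6  0.08 0.25] [-31.  32. 108.  69.  68. -95.]
-0.003378032838481801 0.01128813688309628 -0.003378032838481801 60 30 0 [0.6  0.08 0.25] [ -31.   32.  108.   69.   68. -135.]
-0.0033780328389106384 0.011288136883967237 -0.0033780328389106384 60 30 20 [0.6  0.08 0.25] [ -31.   32.  108.   69.   68. -155.]
-0.013087188253092366 0.020414533132417437 -0.013087188253092366 45 30 -40 [0.6  0.08 0.25] [-30.  29. 117.  83.  57. -99.]
-0.013087188253092484 0.02041453313241727 -0.013087188253092484 45 30 -20 [0.6  0.08 0.25] [ -30.   29.  117.   83.   57. -119.]
-0.013087188253098556 0.02041453313240918 -0.013087188253098556 45 30 0 [0.6  0.08 0.25] [ -30.   29.  117.   83.   57. -139.]
-0.013087188253367993 0.020
[... 683 characters left out ...]
 -40 [0.55 0.   0.25] [ -41.   26.  128.   92.   55. -109.]
-0.030923906974794184 0.023018313268403465 -0.030923906974794184 30 30 -20 [0.55 0.   0.25] [ -41.   26.  128.   92.   55. -129.]
-0.030923906974794184 0.023018313268403465 -0.030923906974794184 30 30 0 [0.55 0.   0.25] [ -41.   26.  128.   92.   55. -149.]
-0.033796458559497804 0.02237208290908356 -0.033796458559497804 30 30 -20 [0.6  0.   0.25] [ -36.   27.  121.   93.   52. -123.]
-0.03379645855949972 0.022372082909076108 -0.03379645855949972 30 30 -40 [0.6  0.   0.25] [ -36.   27.  121.   93.   52. -103.]
-0.03379645855953646 0.022372082908980878 -0.03379645855953646 30 30 0 [0.6  0.   0.25] [ -36.   27.  121.   93.   52. -143.]
```

```bash
python3 - <<'E'
from occ import *
s=bot.read_state(); q0=s['joint_positions']; Rh=tool(holdM(22.5),HC)[0]
res=[]
for tilt_ax in np.linspace(0,2*np.pi,12,endpoint=False):
  for ang in (0,20,35,50,65,80):
    for yaw in (0,-30,-60):
      R=Ro.from_rotvec(np.radians(yaw)*np.array([0,0,1])).as_matrix()@Ro.from_rotvec(np.radians(ang)*np.array([np.cos(tilt_ax),np.sin(tilt_ax),0])).as_matrix()@Rh
      if R[2,1]>-.5: continue
      for p in ([.6,.08,.25],[.55,.0,.25],[.55,.1,.3],[.6,-.15,.25],[.45,.1,.25],[.45,-.1,.25]):
        p=np.array(p); q,e=ik(R,p,q0)
        if e>.001: continue
        c=p+.0225*R[:,2]; o=(occ(q,c,'top'),occ(q,c,'side'))
        res.append((o[0],o[1],np.degrees(Ro.from_matrix(R@Rh.T).magnitude()).round(),np.abs(q-q0).max().round(),R[:,1],R[:,2],p,q.round(0)))
print(len(res))
f=[r for r in res if r[0]>.0]; f.sort(key=lambda r:r[2])
for r in f[:8]: print(*r)
f=[r for r in res if r[1]>.0]; f.sort(key=lambda r:r[2])
for r in f[:8]: print(*r)
E
```

```text
Traceback (most recent call last):
  File "occ.py", line 9, in occ
    return min(segdist(cam(n),pt,a,b)-rr for a,b,rr in segs)
  File "occ.py", line 9, in <genexpr>
    return min(segdist(cam(n),pt,a,b)-rr for a,b,rr in segs)
                       ~~~^^^
  File "occ.py", line 2, in cam
    def cam(n): c,R,t=proj_in(n); return -R.T@t
                      ~~~~~~~^^^
  File "h.py", line 4, in proj_in
    c=vision.get_calibration(n); R=cv2.Rodrigues(np.array(c['rvec'],float))[0]; t=np.array(c['tvec'],float).ravel(); return c,R,t
ValueError: time passes only in moves, steps and waits
```

```bash
python3 - <<'E'
s=open('h.py').read().replace("def proj_in(n):\n    c=vision","import functools\n@functools.lru_cache(None)\ndef proj_in(n):\n    c=vision"); open('h.py','w').write(s)
E
cat > sr.py <<'E'
from occ import *
s=bot.read_state(); q0=s['joint_positions']; Rh=tool(holdM(22.5),HC)[0]
res=[]
for tilt_ax in np.linspace(0,2*np.pi,12,endpoint=False):
  for ang in (0,20,35,50,65,80):
    for yaw in (0,-30,-60):
      R=Ro.from_rotvec(np.radians(yaw)*np.array([0,0,1])).as_matrix()@Ro.from_rotvec(np.radians(ang)*np.array([np.cos(tilt_ax),np.sin(tilt_ax),0])).as_matrix()@Rh
      if R[2,1]>-.5: continue
      for p in ([.6,.08,.25],[.55,.0,.25],[.55,.1,.3],[.6,-.15,.25],[.45,.1,.25],[.45,-.1,.25]):
        p=np.array(p); q,e=ik(R,p,q0)
        if e>.001: continue
        c=p+.0225*R[:,2]; o=(occ(q,c,'top'),occ(q,c,'side'))
        res.append((o[0],o[1],np.degrees(Ro.from_matrix(R@Rh.T).magnitude()).round(),np.abs(q-q0).max().round(),R[:,1],R[:,2],p,q.round(0)))
print(len(res))
f=[r for r in res if r[0]>.0]; f.sort(key=lambda r:r[2])
for r in f[:8]: print(*r)
f=[r for r in res if r[1]>.0]; f.sort(key=lambda r:r[2])
for r in f[:8]: print(*r)
E
python3 sr.py
```

```text
683
0.007601285128559385 -0.05371229689177992 30.0 17.0 [-0.3266 -0.7512 -0.5736] [-0.1396  0.6386 -0.7568] [0.6  0.08 0.25] [-20.  35.  80.  34.  89.  78.]
0.000502060994744799 -0.06805572826576682 30.0 18.0 [-0.3266 -0.7512 -0.5736] [-0.1396  0.6386 -0.7568] [0.55 0.   0.25] [-28.  33.  85.  30.  91.  71.]
0.005967261675445715 -0.052213249885420046 30.0 18.0 [-0.3266 -0.7512 -0.5736] [-0.1396  0.6386 -0.7568] [0.55 0.1  0.3 ] [-20.  28.  86.  34.  91.  80.]
0.002991139411183452 -0.06151309495073651 30.0 26.0 [-0.3266 -0.7512 -0.5736] [-0.1396  0.6386 -0.7568] [0.45 0.1  0.25] [-24.  25. 102.  32.  81.  69.]
0.007601285128559385 -0.05371229689177992 30.0 17.0 [-0.3266 -0.7512 -0.5736] [-0.1396  0.6386 -0.7568] [0.6  0.08 0.25] [-20.  35.  80.  34.  89.  78.]
0.000502060994744799 -0.06805572826576682 30.0 18.0 [-0.3266 -0.7512 -0.5736] [-0.1396  0.6386 -0.7568] [0.55 0.   0.25] [-28.  33.  85.  30.  91.  71.]
0.005967261675445715 -0.052213249885420046 30.0 18.0 [-0.3266 -0.7512 -0.5736] [-0.1396  0.6386 -0.7568] [0.55 0.1  0.3 ] [-20.  28.  86.  34.  91.  80.]
0.002991139411183452 -0
[... 677 characters left out ...]
-0.4402  0.4832 -0.7568] [ 0.45 -0.1   0.25] [-33.  34.  83.  10. 103.  42.]
-0.051262965426667674 0.005155408884924856 0.0 23.0 [ 0.0927 -0.8139 -0.5736] [-0.4402  0.4832 -0.7568] [ 0.45 -0.1   0.25] [-33.  34.  83.  10. 103.  42.]
-0.051262965426667674 0.005155408884924856 0.0 23.0 [ 0.0927 -0.8139 -0.5736] [-0.4402  0.4832 -0.7568] [ 0.45 -0.1   0.25] [-33.  34.  83.  10. 103.  42.]
-0.051262965426667674 0.005155408884924856 0.0 23.0 [ 0.0927 -0.8139 -0.5736] [-0.4402  0.4832 -0.7568] [ 0.45 -0.1   0.25] [-33.  34.  83.  10. 103.  42.]
-0.051262965426667674 0.005155408884924856 0.0 23.0 [ 0.0927 -0.8139 -0.5736] [-0.4402  0.4832 -0.7568] [ 0.45 -0.1   0.25] [-33.  34.  83.  10. 103.  42.]
```

```bash
python3 - <<'E'
from occ import *
s=bot.read_state(); q0=s['joint_positions']; Rh=tool(holdM(22.5),HC)[0]; res=[]
for x in np.arange(.35,.66,.05):
  for y in np.arange(-.2,.16,.05):
    for z in (.2,.25,.32):
      p=np.array([x,y,z]); q,e=ik(Rh,p,q0)
      if e<1e-3: c=p+.0225*Rh[:,2]; res.append((min(occ(q,c,'side'),occ(q,c+.03*Rh[:,0],'side'),occ(q,c-.03*Rh[:,0],'side')),occ(q,c,'top'),p,q.round()))
res.sort(key=lambda r:-r[0])
for r in res[:10]: print(*r)
print(s['tcp_rot']@Rh.T)
E
```

```text
0.04175707627579388 -0.05436595027074236 [ 0.35 -0.2   0.32] [-46.  27.  85.   1. 109.  30.]
0.04136527884434189 -0.05909184644014539 [ 0.35 -0.2   0.25] [-46.  31.  89.   1. 101.  30.]
0.041313154440832056 -0.08370579591836533 [ 0.35 -0.2   0.2 ] [-46.  35.  91.   1.  94.  30.]
0.028521313276037616 -0.07857801458046045 [ 0.4 -0.2  0.2] [-43.  38.  85.   3.  98.  33.]
0.028442242110564106 -0.054292141740568046 [ 0.4  -0.2   0.25] [-43.  34.  83.   3. 104.  33.]
0.028309886024961123 -0.052812556076173786 [ 0.4  -0.2   0.32] [-43.  30.  79.   3. 112.  33.]
0.02750603023336405 -0.053033369517597774 [ 0.35 -0.15  0.32] [-43.  24.  89.   3. 108.  33.]
0.027043843958197575 -0.051450205466706436 [ 0.35 -0.15  0.25] [-43.  29.  93.   3.  98.  33.]
0.027035241243597158 -0.08348397841336216 [ 0.35 -0.15  0.2 ] [-43.  33.  95.   3.  92.  32.]
0.01671684521511234 -0.052168548599994195 [ 0.45 -0.2   0.32] [-40.  33.  72.   5. 115.  37.]
[[ 1.     -0.0026 -0.0052]
 [ 0.0026  1.      0.001 ]
 [ 0.0052 -0.001   1.    ]]
```

```bash
python3 -m handwheel '[{"hand":-1,"dx":0,"dy":0.5,"dz":2.5,"wx":0,"wy":0,"wz":0},{"hand":-1,"dx":0,"dy":0,"dz":2.6,"wx":0,"wy":0,"wz":0},{"hand":-1,"dx":-1,"dy":-1.5,"dz":2.6,"wx":0,"wy":0,"wz":0},{"hand":-1,"dx":-2.5,"dy":-4,"dz":0,"wx":0,"wy":0,"wz":0},{"hand":-1,"dx":-2.5,"dy":-4,"dz":0,"wx":0,"wy":0,"wz":0},{"hand":-1,"dx":-2.5,"dy":-4,"dz":0,"wx":0,"wy":0,"wz":0},{"hand":-1,"dx":-2.5,"dy":-4,"dz":0,"wx":0,"wy":0,"wz":0},{"hand":-1,"dx":-2.5,"dy":-4,"dz":0,"wx":0,"wy":0,"wz":0},{"hand":-1,"dx":-2.5,"dy":-4,"dz":0,"wx":0,"wy":0,"wz":0},{"hand":-1,"dx":-1.6,"dy":-3.8,"dz":0,"wx":0,"wy":0,"wz":0}]'
python3 -m handwheel '[{"hand":-1,"dx":0,"dy":0,"dz":0,"wx":0,"wy":0,"wz":0},{"hand":-1,"dx":0,"dy":0,"dz":0,"wx":0,"wy":0,"wz":0},{"hand":-1,"dx":0,"dy":0,"dz":0,"wx":0,"wy":0,"wz":0}]'
python3 - <<'E'
from g import *
s=st(); print(s['position'])
for n in ('side',):
    i,d=vision.capture(n); cv2.imwrite(f'pics/{n}5.png',i[:,:,::-1]); np.save(f'{n}5.npy',d)
s=bot.read_state(); np.savez('s5.npz',R=s['tcp_rot'],p=s['position'])
u,v=px('side',s['position']).round().astype(int); print(u,v)
crop('pics/side5.png',u-60,v-45,u+60,v+45,6,'pics/c9.png')
E
```

```text
time_s: 8.25
position: [0.3789, -0.1512, 0.2719]
tcp_rot: [[0.894, 0.097, -0.437], [0.323, -0.815, 0.48], [-0.309, -0.571, -0.761]]
force: [0.6, -0.3, -0.7]
opening: 0.182
time_s: 8.55
position: [0.3805, -0.1489, 0.2712]
tcp_rot: [[0.894, 0.098, -0.438], [0.325, -0.814, 0.481], [-0.309, -0.572, -0.76]]
force: [-1.0, -0.1, -0.9]
opening: 0.179
t 8.55 q [-40.6929  29.4377  88.2555   4.654  102.618   34.7391] F [-0.9597 -0.1034 -0.9242] open 0.17904966895842586
[ 0.3805 -0.1489  0.2712]
369 228
```

View pics/c9.png

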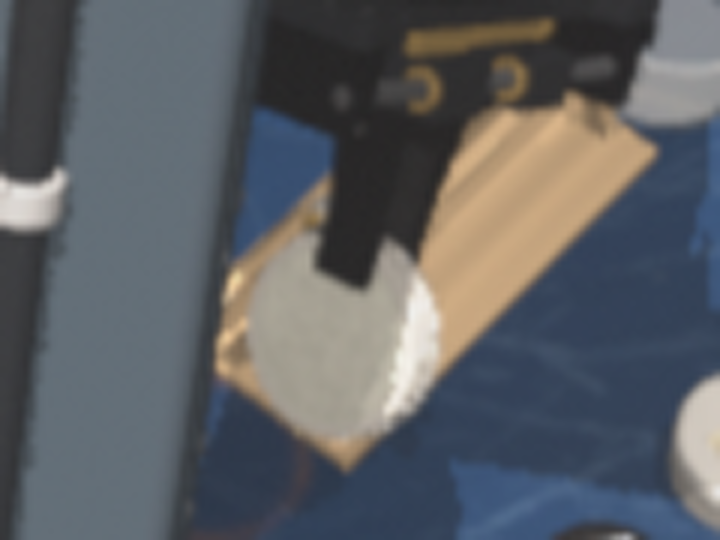

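```bash
cat > lf.py <<'E'
from g import *
import sys
def ell(n,R,p,ox,rt,z):
    M=R@L2T.T; c=p-rt*M[:,0]+ox*M[:,1]; t=np.linspace(0,2*np.pi,120); return px(n,c+ (np.stack([.0375*np.cos(t),.0375*np.sin(t),0*t+z],1)@M.T))
def draw(n,f,s,ox,rt,out,x0,y0,x1,y1,k=8):
    big=cv2.resize(cv2.imread(f)[y0:y1,x0:x1],None,fx=k,fy=k,interpolation=cv2.INTER_CUBIC)
    for z,c in ((.008,(0,0,255)),(-.008,(0,255,0))):
        u=(ell(n,s['R'],s['p'],ox,rt,z)+.5-[x0,y0])*k; cv2.polylines(big,[u.astype(np.int32)],True,c,1)
    cv2.imwrite(out,big)
E
python3 - <<'E'
from lf import *
s=np.load('s5.npz'); draw('side','pics/side5.png',s,0,.0245,'pics/l1.png',335,195,425,270)
d=np.load('side5.npy'); P=cloud('side',d)[225:260,345:385].reshape(-1,3)
M=s['R']@L2T.T; q=(P-(s['p']-.0245*M[:,0]))@M; q=q[~np.isnan(q[:,0])]; k=(np.hypot(q[:,0],q[:,1])<.03)&(abs(q[:,2]-.008)<.012); print(k.sum(),np.median(q[k],0))
A_=np.c_[q[k][:,:2],np.ones(k.sum())]; print(np.linalg.lstsq(A_,q[k][:,2],rcond=None)[0])
E
```

```text
486 [-0.0002 -0.0013  0.01  ]
[0.0207 0.006  0.01  ]
```

View pics/l1.png

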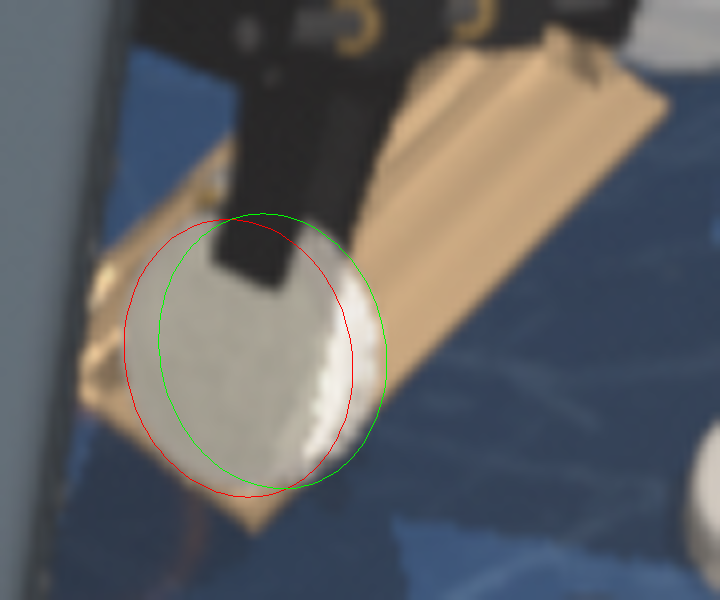

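```bash
cat > ef.py <<'E'
from lf import *
from scipy.ndimage import map_coordinates
from scipy.optimize import minimize
def sil(n,R,p,ox,rt,dn):
    M=R@L2T.T; p=p+dn*M[:,2]
    u=np.vstack([ell(n,R,p,ox,rt,.008),ell(n,R,p,ox,rt,-.008)]).astype(np.float32); h=cv2.convexHull(u)[:,0]
    h=np.vstack([h,h[:1]]); L=np.r_[0,np.cumsum(np.linalg.norm(np.diff(h,axis=0),axis=1))]; t=np.linspace(0,L[-1],300,endpoint=False)
    return np.stack([np.interp(t,L,h[:,0]),np.interp(t,L,h[:,1])],1)
def edge(n,f,s,ang_ok):
    im=cv2.imread(f).astype(np.float32); lab=cv2.cvtColor((im/255).astype(np.float32),cv2.COLOR_BGR2LAB)
    c0=px(n,s['p']-.0245*(s['R']@L2T.T)[:,0])
    def prof(ox,rt,dn):
        h=sil(n,s['R'],s['p'],ox,rt,dn); c=h.mean(0); d=h-c; d/=np.linalg.norm(d,axis=1)[:,None]
        a=np.degrees(np.arctan2(d[:,1],d[:,0])); k=ang_ok(a); h,d=h[k],d[k]
        g=0
        for ch in range(3):
            i=map_coordinates(lab[:,:,ch],(h-d*1.0)[:,::-1].T,order=1); o=map_coordinates(lab[:,:,ch],(h+d*1.0)[:,::-1].T,order=1); g=g+(i-o)**2
        return np.sqrt(g).clip(0,40).mean()
    return prof
E
python3 - <<'E'
from ef import *
s=np.load('s5.npz'); f=edge('side','pics/side5.png',s,lambda a:~((a>-125)&(a<-40)))
for dn in (0,.002):
  G=[(f(ox,rt,dn),ox,rt) for ox in np.arange(-.004,.0041,.0005) for rt in np.arange(.019,.030,.0005)]; G.sort(reverse=True); print(dn,[tuple(np.round(g,4)) for g in G[:6]])
E
```

```text
0 [(np.float64(20.8009), np.float64(0.002), np.float64(0.025)), (np.float64(20.7471), np.float64(0.002), np.float64(0.0245)), (np.float64(20.7345), np.float64(0.002), np.float64(0.0255)), (np.float64(20.7179), np.float64(0.0025), np.float64(0.025)), (np.float64(20.675), np.float64(0.0025), np.float64(0.0245)), (np.float64(20.6618), np.float64(0.0025), np.float64(0.0255))]
0.002 [(np.float64(20.77), np.float64(0.001), np.float64(0.024)), (np.float64(20.7556), np.float64(0.001), np.float64(0.0245)), (np.float64(20.6671), np.float64(0.001), np.float64(0.0235)), (np.float64(20.6282), np.float64(0.001), np.float64(0.025)), (np.float64(20.6271), np.float64(0.0005), np.float64(0.0245)), (np.float64(20.5989), np.float64(0.0005), np.float64(0.024))]
```

```bash
sed 's/(p\[2\]-.135)\*np.sqrt(len(k))\*1.0/(p[2]-.135)*0.01/' fit.py > fitn.py; python3 fitn.py
```

```text
top [0.5539 0.093  0.1338] yaw 94.57737322301246 221 58 rms 0.0023596563415034266 -0.00013831614243891468
side [0.5517 0.0939 0.1354] yaw 96.32142706405861 182 73 rms 0.0021864612642795806 -3.7731491471999675e-05
both [0.5522 0.0935 0.1346] yaw 96.66341370378184 409 135 rms 0.002361568329664229 -8.479709518896898e-05
```

```bash
python3 - <<'E'
s=open('g.py').read().replace("HC=np.array([.5523,.0936,.135])","HC=np.array([.5518,.0937,.1352])")
s+='''
OX,RTG,DN=.001,.0243,.002
def tgt(deg,dz,da=0,db=0):  # lamp centre dz in front of seat, da along UP, db along cross(HA,UP)
    M=holdM(deg); c=HC+(.008+dz-DN)*HA+da*UP+db*np.cross(HA,UP); return M@L2T, c+RTG*M[:,0]-OX*M[:,1]
def where():
    s=bot.read_state(); M=s['tcp_rot']@L2T.T; c=s['position']-RTG*M[:,0]+OX*M[:,1]+DN*HA-HC
    X=M[:,0]; N=np.cross(HA,UP); F=s['force']; B=np.stack([UP,N,HA])
    print('t',s['time_s'],'lamp rel seat mm: up %.2f n %.2f axial %.2f'%tuple((B@c-[0,0,.008])*1000),'ang %.1f'%np.degrees(np.arctan2(X@N,X@UP)),'tilt %.3f'%np.arccos(np.clip(M[:,2]@HA,-1,1)),'F(up,n,ax)',B@F,'mom',B@s['moment'],'open %.3f'%s['opening']); return s
'''
open('g.py','w').write(s)
E
python3 - <<'E'
from g import *
R,p=tgt(22.5,.05); plan(R,p); where(); print(UP,np.cross(HA,UP),HA)
E
```

```text
target [0.5564 0.1272 0.186 ] n 9 total cm [17.5878 27.5884 -8.4982] rad [ 0.0012  0.0048 -0.004 ] | per row [ 1.9542  3.0654 -0.9442] [ 0.0001  0.0005 -0.0004]
t 8.6 lamp rel seat mm: up 215.40 n -205.94 axial -109.57 ang 22.4 tilt 0.006 F(up,n,ax) [-0.4988  0.2094 -0.0945] mom [ 0.1512 -0.4061 -0.243 ] open 0.182
[ 0.0649 -0.5699  0.8192] [0.9936 0.1132 0.    ] [-0.0927  0.8139  0.5736]
```

```bash
python3 -m handwheel '[{"hand":-1,"dx":2,"dy":3.2,"dz":0.3,"wx":0,"wy":0,"wz":0},{"hand":-1,"dx":2.2,"dy":3.5,"dz":0.3,"wx":0,"wy":0,"wz":0},{"hand":-1,"dx":2.2,"dy":3.5,"dz":0,"wx":0,"wy":0,"wz":0},{"hand":-1,"dx":2.2,"dy":3.5,"dz":0,"wx":0,"wy":0,"wz":0},{"hand":-1,"dx":2.2,"dy":3.5,"dz":0,"wx":0,"wy":0,"wz":0},{"hand":-1,"dx":2.2,"dy":3.5,"dz":0,"wx":0,"wy":0,"wz":0},{"hand":-1,"dx":2.2,"dy":3.5,"dz":0,"wx":0.001,"wy":0.004,"wz":-0.004},{"hand":-1,"dx":2.2,"dy":3.8,"dz":-0.5,"wx":0,"wy":0,"wz":0},{"hand":-1,"dx":0.2,"dy":0.5,"dz":-2,"wx":0,"wy":0,"wz":0},{"hand":-1,"dx":0,"dy":0,"dz":-2,"wx":0,"wy":0,"wz":0}]'
python3 -m handwheel '[{"hand":-1,"dx":0,"dy":-0.4,"dz":-2,"wx":0,"wy":0,"wz":0},{"hand":-1,"dx":0,"dy":-0.4,"dz":-2,"wx":0,"wy":0,"wz":0},{"hand":-1,"dx":0,"dy":0,"dz":0,"wx":0,"wy":0,"wz":0},{"hand":-1,"dx":0,"dy":0,"dz":0,"wx":0,"wy":0,"wz":0}]'
python3 - <<'E'
from g import *
where(); R,p=tgt(22.5,.018); plan(R,p)
E
```

```text
time_s: 9.6
position: [0.556, 0.1391, 0.2312]
tcp_rot: [[0.892, 0.098, -0.442], [0.327, -0.814, 0.481], [-0.312, -0.573, -0.758]]
force: [-0.7, -0.3, -1.0]
opening: 0.182
time_s: 10.0
position: [0.5557, 0.1287, 0.1918]
tcp_rot: [[0.893, 0.092, -0.441], [0.323, -0.813, 0.484], [-0.314, -0.574, -0.756]]
force: [0.5, 0.1, -1.2]
opening: 0.179
t 10.0 lamp rel seat mm: up 3.86 n -0.54 axial 54.62 ang 22.6 tilt 0.001 F(up,n,ax) [-0.9813  0.4948 -0.6248] mom [ 0.2122 -0.3719 -0.246 ] open 0.179
target [0.5594 0.1012 0.1677] n 1 total cm [ 0.3651 -2.7537 -2.4142] rad [-0.0007 -0.0014 -0.0005] | per row [ 0.3651 -2.7537 -2.4142] [-0.0007 -0.0014 -0.0005]
```

```bash
python3 -m handwheel '[{"hand":-1,"dx":0.09,"dy":-0.69,"dz":-0.6,"wx":0,"wy":0,"wz":0},{"hand":-1,"dx":0.09,"dy":-0.69,"dz":-0.6,"wx":0,"wy":0,"wz":0},{"hand":-1,"dx":0.09,"dy":-0.69,"dz":-0.6,"wx":0,"wy":0,"wz":0},{"hand":-1,"dx":0.09,"dy":-0.69,"dz":-0.6,"wx":0,"wy":0,"wz":0},{"hand":-1,"dx":0,"dy":0,"dz":0,"wx":0,"wy":0,"wz":0},{"hand":-1,"dx":0,"dy":0,"dz":0,"wx":0,"wy":0,"wz":0}]'
python3 - <<'E'
from g import *
where(); R,p=tgt(22.5,.012); plan(R,p)
E
```

```text
time_s: 10.6
position: [0.5597, 0.0995, 0.1674]
tcp_rot: [[0.894, 0.09, -0.44], [0.321, -0.814, 0.484], [-0.314, -0.574, -0.756]]
force: [0.6, -0.2, -1.3]
opening: 0.182
t 10.6 lamp rel seat mm: up 0.74 n 0.18 axial 16.47 ang 22.5 tilt 0.002 F(up,n,ax) [-0.9366  0.5387 -0.939 ] mom [ 0.1367 -0.4041 -0.2082] open 0.182
target [0.5599 0.0963 0.1642] n 1 total cm [ 0.0195 -0.3207 -0.3158] rad [-0.0004 -0.0009  0.0022] | per row [ 0.0195 -0.3207 -0.3158] [-0.0004 -0.0009  0.0022]
```

```bash
python3 -m handwheel '[{"hand":-1,"dx":0.01,"dy":-0.13,"dz":-0.16,"wx":0,"wy":0,"wz":0},{"hand":-1,"dx":0.01,"dy":-0.16,"dz":-0.13,"wx":0,"wy":0,"wz":0},{"hand":-1,"dx":0.01,"dy":-0.16,"dz":-0.11,"wx":0,"wy":0,"wz":0},{"hand":-1,"dx":0,"dy":0,"dz":0,"wx":0,"wy":0,"wz":0}]'
python3 - <<'E'
from g import *
where(); R,p=tgt(22.5,.006); plan(R,p)
E
```

```text
time_s: 11.0
position: [0.56, 0.0952, 0.1634]
tcp_rot: [[0.893, 0.092, -0.44], [0.321, -0.814, 0.484], [-0.314, -0.573, -0.757]]
force: [0.1, -0.0, -1.4]
opening: 0.183
t 11.0 lamp rel seat mm: up -0.04 n -0.06 axial 10.69 ang 22.5 tilt 0.001 F(up,n,ax) [-1.1652  0.0659 -0.8518] mom [ 0.1479 -0.4338 -0.2812] open 0.183
target [0.5605 0.0914 0.1608] n 1 total cm [ 0.0506 -0.3829 -0.2659] rad [ 0.0002 -0.0004  0.0012] | per row [ 0.0506 -0.3829 -0.2659] [ 0.0002 -0.0004  0.0012]
```

```bash
python3 -m handwheel '[{"hand":-1,"dx":0.02,"dy":-0.16,"dz":-0.11,"wx":0,"wy":0,"wz":0},{"hand":-1,"dx":0.02,"dy":-0.16,"dz":-0.11,"wx":0,"wy":0,"wz":0},{"hand":-1,"dx":0,"dy":0,"dz":0,"wx":0,"wy":0,"wz":0}]'
python3 - <<'E'
from g import *
where(); R,p=tgt(22.5,.004); plan(R,p)
E
```

```text
time_s: 11.3
position: [0.5603, 0.0919, 0.1611]
tcp_rot: [[0.893, 0.091, -0.44], [0.321, -0.814, 0.484], [-0.314, -0.573, -0.757]]
force: [-1.0, 0.1, -1.1]
opening: 0.182
t 11.3 lamp rel seat mm: up -0.02 n -0.10 axial 6.63 ang 22.5 tilt 0.002 F(up,n,ax) [-1.0579 -0.9311 -0.4687] mom [ 0.1129 -0.4469 -0.2081] open 0.182
target [0.5607 0.0898 0.1596] n 1 total cm [ 0.035  -0.2135 -0.1488] rad [ 0.0003 -0.0006  0.0014] | per row [ 0.035  -0.2135 -0.1488] [ 0.0003 -0.0006  0.0014]
```

Sliding in freely. Continue.

```bash
python3 -m handwheel '[{"hand":-1,"dx":0.02,"dy":-0.16,"dz":-0.11,"wx":0,"wy":0,"wz":0},{"hand":-1,"dx":0.02,"dy":-0.12,"dz":-0.085,"wx":0,"wy":0,"wz":0},{"hand":-1,"dx":0,"dy":0,"dz":0,"wx":0,"wy":0,"wz":0}]'
python3 - <<'E'
from g import *
where()
E
```

```text
time_s: 11.6
position: [0.5607, 0.0892, 0.1592]
tcp_rot: [[0.893, 0.091, -0.44], [0.321, -0.814, 0.484], [-0.314, -0.573, -0.757]]
force: [-0.5, 0.5, -0.2]
opening: 0.182
t 11.6 lamp rel seat mm: up -0.02 n -0.06 axial 3.26 ang 22.5 tilt 0.002 F(up,n,ax) [-0.501  -0.4648  0.3408] mom [ 0.1713 -0.4429 -0.1843] open 0.182
```

```bash
python3 -m handwheel '[{"hand":-1,"dx":0.01,"dy":-0.08,"dz":-0.06,"wx":0,"wy":0,"wz":0},{"hand":-1,"dx":0.01,"dy":-0.08,"dz":-0.06,"wx":0,"wy":0,"wz":0},{"hand":-1,"dx":0,"dy":0,"dz":0,"wx":0,"wy":0,"wz":0}]'
python3 - <<'E'
from g import *
where()
E
python3 -m handwheel '[{"hand":-1,"dx":0.01,"dy":-0.08,"dz":-0.06,"wx":0,"wy":0,"wz":0},{"hand":-1,"dx":0,"dy":0,"dz":0,"wx":0,"wy":0,"wz":0}]'
python3 - <<'E'
from g import *
where()
E
```

```text
time_s: 11.9
position: [0.5608, 0.0883, 0.1586]
tcp_rot: [[0.893, 0.091, -0.44], [0.322, -0.813, 0.485], [-0.314, -0.575, -0.756]]
force: [-0.5, 2.7, 0.1]
opening: 0.179
t 11.9 lamp rel seat mm: up -0.04 n -0.03 axial 2.22 ang 22.5 tilt 0.002 F(up,n,ax) [-1.4595 -0.1939  2.3219] mom [-0.0757  0.0843 -0.1752] open 0.179
time_s: 12.1
position: [0.5608, 0.0882, 0.1585]
tcp_rot: [[0.893, 0.091, -0.44], [0.322, -0.812, 0.486], [-0.314, -0.576, -0.755]]
force: [-1.7, 5.6, 4.0]
opening: 0.181
t 12.1 lamp rel seat mm: up -0.00 n -0.01 axial 2.12 ang 22.5 tilt 0.004 F(up,n,ax) [-0.0574 -1.0366  7.0396] mom [-0.4317  0.7603 -0.0583] open 0.181
```

```bash
python3 - <<'E'
from g import *
a=[22.5-5*i for i in range(11)]
P=[tgt(d,0.0015)[1] for d in a]
for i in range(10): print(a[i+1],((P[i+1]-P[i])*100).round(3),(-np.radians(5)*HA).round(4))
E
```

```text
17.5 [-0.197 -0.06   0.053] [ 0.0081 -0.071  -0.0501]
12.5 [-0.203 -0.05   0.038] [ 0.0081 -0.071  -0.0501]
7.5 [-0.207 -0.04   0.023] [ 0.0081 -0.071  -0.0501]
2.5 [-0.21  -0.03   0.008] [ 0.0081 -0.071  -0.0501]
-2.5 [-0.211 -0.019 -0.007] [ 0.0081 -0.071  -0.0501]
-7.5 [-0.211 -0.008 -0.022] [ 0.0081 -0.071  -0.0501]
-12.5 [-0.209  0.002 -0.037] [ 0.0081 -0.071  -0.0501]
-17.5 [-0.205  0.013 -0.052] [ 0.0081 -0.071  -0.0501]
-22.5 [-0.2    0.024 -0.066] [ 0.0081 -0.071  -0.0501]
-27.5 [-0.194  0.034 -0.08 ] [ 0.0081 -0.071  -0.0501]
```

```bash
python3 -m handwheel '[{"hand":-1,"dx":-0.197,"dy":-0.06,"dz":0.053,"wx":0.0081,"wy":-0.071,"wz":-0.0501},{"hand":-1,"dx":-0.203,"dy":-0.05,"dz":0.038,"wx":0.0081,"wy":-0.071,"wz":-0.0501},{"hand":-1,"dx":0,"dy":0,"dz":0,"wx":0,"wy":0,"wz":0}]'
python3 - <<'E'
from g import *
where()
E
```

```text
time_s: 12.4
position: [0.5552, 0.0869, 0.1595]
tcp_rot: [[0.957, 0.09, -0.277], [0.231, -0.813, 0.535], [-0.178, -0.576, -0.798]]
force: [-2.7, 5.1, 0.4]
opening: 0.181
t 12.4 lamp rel seat mm: up 0.08 n -1.62 axial 2.17 ang 12.4 tilt 0.004 F(up,n,ax) [-2.7224 -2.1217  4.6694] mom [-0.2237  0.6556  0.0098] open 0.181
```

```bash
python3 -m handwheel '[{"hand":-1,"dx":0,"dy":0,"dz":0,"wx":0,"wy":0,"wz":0},{"hand":-1,"dx":0,"dy":0,"dz":0,"wx":0,"wy":0,"wz":0}]'
python3 - <<'E'
from g import *
where(); plan(*tgt(12.5,.0015))
E
```

```text
time_s: 12.6
position: [0.5554, 0.0869, 0.1595]
tcp_rot: [[0.955, 0.09, -0.281], [0.234, -0.812, 0.534], [-0.18, -0.576, -0.797]]
force: [-3.5, 3.9, 3.7]
opening: 0.184
t 12.6 lamp rel seat mm: up 0.05 n -1.53 axial 2.19 ang 12.7 tilt 0.004 F(up,n,ax) [ 0.6393 -3.0703  5.606 ] mom [-0.2329  0.7397  0.4306] open 0.184
target [0.5569 0.0866 0.1591] n 1 total cm [ 0.1503 -0.0302 -0.0372] rad [-0.003  -0.0039  0.0001] | per row [ 0.1503 -0.0302 -0.0372] [-0.003  -0.0039  0.0001]
```

```bash
python3 -m handwheel '[{"hand":-1,"dx":0.1,"dy":0,"dz":-0.02,"wx":0,"wy":0,"wz":0},{"hand":-1,"dx":-0.15,"dy":-0.04,"dz":0.01,"wx":0.0081,"wy":-0.071,"wz":-0.0501},{"hand":-1,"dx":0,"dy":0,"dz":0,"wx":0,"wy":0,"wz":0}]'
python3 - <<'E'
from g import *
where(); plan(*tgt(7.5,.0015))
E
```

```text
time_s: 12.9
position: [0.5541, 0.0871, 0.1591]
tcp_rot: [[0.977, 0.089, -0.196], [0.185, -0.812, 0.554], [-0.109, -0.577, -0.809]]
force: [-2.5, 8.0, -0.2]
opening: 0.181
t 12.9 lamp rel seat mm: up -0.72 n -0.70 axial 2.22 ang 7.6 tilt 0.005 F(up,n,ax) [-4.8898 -1.551   6.5921] mom [-0.1981  0.7557  0.2022] open 0.181
target [0.5548 0.0862 0.1593] n 1 total cm [ 0.0772 -0.0837  0.0242] rad [-0.0039 -0.0032  0.0021] | per row [ 0.0772 -0.0837  0.0242] [-0.0039 -0.0032  0.0021]
```

```bash
python3 -m handwheel '[{"hand":-1,"dx":-0.17,"dy":-0.04,"dz":0.05,"wx":0.008,"wy":-0.071,"wz":-0.05},{"hand":-1,"dx":-0.19,"dy":-0.02,"dz":0.01,"wx":0.008,"wy":-0.071,"wz":-0.05},{"hand":-1,"dx":0,"dy":0,"dz":0,"wx":0,"wy":0,"wz":0}]'
python3 - <<'E'
from g import *
where(); plan(*tgt(-2.5,.0015))
E
```

```text
time_s: 13.2
position: [0.5493, 0.0865, 0.1593]
tcp_rot: [[0.996, 0.089, -0.025], [0.087, -0.812, 0.577], [0.031, -0.577, -0.816]]
force: [-2.4, 6.0, 0.7]
opening: 0.184
t 13.2 lamp rel seat mm: up -0.59 n -1.30 axial 2.29 ang -2.3 tilt 0.005 F(up,n,ax) [-2.9773 -1.731   5.5141] mom [0.0058 0.7034 0.5605] open 0.184
target [0.5506 0.0858 0.1594] n 1 total cm [ 0.1323 -0.0761  0.008 ] rad [-0.0036 -0.0047  0.0012] | per row [ 0.1323 -0.0761  0.008 ] [-0.0036 -0.0047  0.0012]
```

```bash
python3 -m handwheel '[{"hand":-1,"dx":-0.09,"dy":-0.03,"dz":0.01,"wx":0.008,"wy":-0.071,"wz":-0.05},{"hand":-1,"dx":-0.13,"dy":-0.01,"dz":-0.02,"wx":0.008,"wy":-0.071,"wz":-0.05},{"hand":-1,"dx":0,"dy":0,"dz":0,"wx":0,"wy":0,"wz":0}]'
python3 - <<'E'
from g import *
where(); plan(*tgt(-12.5,.0015))
E
```

```text
time_s: 13.5
position: [0.546, 0.0868, 0.1585]
tcp_rot: [[0.985, 0.09, 0.146], [-0.013, -0.811, 0.585], [0.171, -0.578, -0.798]]
force: [-3.4, 5.7, 1.0]
opening: 0.178
t 13.5 lamp rel seat mm: up -0.85 n -0.43 axial 2.39 ang -12.2 tilt 0.006 F(up,n,ax) [-2.6194 -2.7684  5.5072] mom [0.1062 0.6625 0.7883] open 0.178
target [0.5464 0.0857 0.1588] n 1 total cm [ 0.0421 -0.1065  0.0219] rad [-0.0046 -0.0068 -0.0009] | per row [ 0.0421 -0.1065  0.0219] [-0.0046 -0.0068 -0.0009]
```

```bash
python3 -m handwheel '[{"hand":-1,"dx":-0.16,"dy":-0.02,"dz":0,"wx":0.008,"wy":-0.072,"wz":-0.05},{"hand":-1,"dx":-0.17,"dy":-0.01,"dz":-0.02,"wx":0.008,"wy":-0.072,"wz":-0.05},{"hand":-1,"dx":0,"dy":0,"dz":0,"wx":0,"wy":0,"wz":0}]'
python3 - <<'E'
from g import *
where(); plan(*tgt(-22.5,.0015))
E
```

```text
time_s: 13.8
position: [0.5425, 0.0869, 0.1579]
tcp_rot: [[0.945, 0.092, 0.315], [-0.113, -0.811, 0.574], [0.308, -0.578, -0.756]]
force: [-2.5, 6.1, 1.0]
opening: 0.178
t 13.8 lamp rel seat mm: up -0.26 n 0.16 axial 2.50 ang -22.2 tilt 0.005 F(up,n,ax) [-2.8533 -1.7528  5.7364] mom [0.1798 0.6079 0.9801] open 0.178
target [0.5424 0.0861 0.1576] n 1 total cm [-0.0166 -0.0868 -0.0338] rad [-0.0049 -0.0049 -0.0022] | per row [-0.0166 -0.0868 -0.0338] [-0.0049 -0.0049 -0.0022]
```

```bash
python3 -m handwheel '[{"hand":-1,"dx":-0.08,"dy":0,"dz":-0.03,"wx":0.004,"wy":-0.036,"wz":-0.025},{"hand":-1,"dx":-0.08,"dy":0,"dz":-0.03,"wx":0.004,"wy":-0.036,"wz":-0.025},{"hand":-1,"dx":0,"dy":0,"dz":0,"wx":0,"wy":0,"wz":0}]'
python3 - <<'E'
from g import *
where(); plan(*tgt(-27.5,.0015))
E
```

```text
time_s: 14.1
position: [0.5426, 0.0869, 0.1579]
tcp_rot: [[0.912, 0.095, 0.398], [-0.161, -0.811, 0.563], [0.376, -0.578, -0.724]]
force: [-1.9, 7.4, -0.2]
opening: 0.18
t 14.1 lamp rel seat mm: up 0.69 n 2.15 axial 2.49 ang -27.3 tilt 0.006 F(up,n,ax) [-4.4792 -1.0576  6.0796] mom [0.2608 0.7901 0.8559] open 0.180
target [0.5404 0.0864 0.1568] n 1 total cm [-0.2165 -0.0535 -0.1084] rad [-0.0049 -0.0015 -0.0038] | per row [-0.2165 -0.0535 -0.1084] [-0.0049 -0.0015 -0.0038]
```

```bash
python3 -m handwheel '[{"hand":-1,"dx":-0.1,"dy":-0.02,"dz":-0.05,"wx":0,"wy":0,"wz":0},{"hand":-1,"dx":0,"dy":0,"dz":0,"wx":0,"wy":0,"wz":0}]'
python3 - <<'E'
from g import *
where(); plan(*tgt(-27.5,.0015)); s=st(); from ik import fk; print(fk(s['joint_positions'])[1]-s['position'])
E
```

```text
time_s: 14.3
position: [0.5426, 0.0869, 0.1579]
tcp_rot: [[0.912, 0.097, 0.398], [-0.16, -0.81, 0.564], [0.377, -0.578, -0.724]]
force: [-0.9, 8.5, -0.8]
opening: 0.18
t 14.3 lamp rel seat mm: up 0.72 n 2.09 axial 2.47 ang -27.3 tilt 0.007 F(up,n,ax) [-5.5166  0.092   6.5396] mom [0.4246 0.9361 0.5611] open 0.180
target [0.5404 0.0864 0.1568] n 1 total cm [-0.2108 -0.0465 -0.108 ] rad [-0.0051 -0.0002 -0.0054] | per row [-0.2108 -0.0465 -0.108 ] [-0.0051 -0.0002 -0.0054]
t 14.3 q [-26.4307  31.9002 117.0579  67.4707  47.5819  10.5141] F [-0.8732  8.4767 -0.768 ] open 0.17999964911754432
[ 0.  0. -0.]
```

```bash
python3 -m handwheel '[{"hand":-1,"dx":-0.02,"dy":0.12,"dz":0.0,"wx":0,"wy":0,"wz":0},{"hand":-1,"dx":0,"dy":0,"dz":0,"wx":0,"wy":0,"wz":0}]'
python3 - <<'E'
from g import *
where(); 
E
```

```text
time_s: 14.5
position: [0.5428, 0.0871, 0.1578]
tcp_rot: [[0.912, 0.096, 0.399], [-0.16, -0.812, 0.561], [0.378, -0.576, -0.725]]
force: [-2.2, 5.0, 1.7]
opening: 0.177
t 14.5 lamp rel seat mm: up 0.58 n 2.35 axial 2.50 ang -27.4 tilt 0.005 F(up,n,ax) [-1.6105 -1.602   5.2324] mom [0.2901 0.7507 0.6974] open 0.177
```

```bash
python3 -m handwheel '[{"hand":-1,"dx":-0.02,"dy":0.12,"dz":0.06,"wx":0,"wy":0,"wz":0},{"hand":-1,"dx":0,"dy":0.05,"dz":0.04,"wx":0,"wy":0,"wz":0},{"hand":-1,"dx":0,"dy":0,"dz":0,"wx":0,"wy":0,"wz":0}]'
python3 - <<'E'
from g import *
where(); 
E
```

```text
time_s: 14.8
position: [0.5432, 0.0872, 0.158]
tcp_rot: [[0.911, 0.094, 0.401], [-0.161, -0.814, 0.558], [0.379, -0.573, -0.727]]
force: [-3.6, 2.5, -2.6]
opening: 0.181
t 14.8 lamp rel seat mm: up 0.73 n 2.84 axial 2.54 ang -27.5 tilt 0.001 F(up,n,ax) [-3.7686 -3.2516  0.8633] mom [-0.1261  0.0843  1.2944] open 0.181
```

```bash
python3 -m handwheel '[{"hand":-0.65,"dx":0,"dy":0,"dz":0,"wx":0,"wy":0,"wz":0},{"hand":-0.4,"dx":0,"dy":0,"dz":0,"wx":0,"wy":0,"wz":0},{"hand":-0.4,"dx":0,"dy":0,"dz":0,"wx":0,"wy":0,"wz":0},{"hand":-0.4,"dx":0,"dy":0,"dz":0,"wx":0,"wy":0,"wz":0}]'
python3 - <<'E'
from g import *
s=where(); print(s['tcp_rot'])
E
```

```text
time_s: 15.2
position: [0.5462, 0.0854, 0.1589]
tcp_rot: [[0.909, 0.093, 0.406], [-0.165, -0.815, 0.555], [0.383, -0.572, -0.726]]
force: [0.2, -0.7, -0.1]
opening: 0.289
t 15.2 lamp rel seat mm: up 2.74 n 5.69 axial 1.33 ang -27.8 tilt 0.002 F(up,n,ax) [ 0.3531  0.071  -0.6786] mom [-0.1733 -0.2158  0.2507] open 0.289
[[ 0.9089  0.0932  0.4064]
 [-0.1647 -0.8153  0.5552]
 [ 0.3831 -0.5716 -0.7257]]
```

```bash
python3 -m handwheel '[{"hand":-0.4,"dx":-0.4,"dy":-0.55,"dz":0.73,"wx":0,"wy":0,"wz":0},{"hand":-0.4,"dx":-0.6,"dy":-0.83,"dz":1.1,"wx":0,"wy":0,"wz":0},{"hand":-0.4,"dx":-0.8,"dy":-1.1,"dz":1.45,"wx":0,"wy":0,"wz":0},{"hand":-0.4,"dx":-1,"dy":-1.4,"dz":1.8,"wx":0,"wy":0,"wz":0},{"hand":-0.4,"dx":-1.2,"dy":-1.6,"dz":2.2,"wx":0,"wy":0,"wz":0},{"hand":-0.4,"dx":-2,"dy":-3.5,"dz":1,"wx":0,"wy":0,"wz":0},{"hand":-0.4,"dx":-2,"dy":-4,"dz":0,"wx":0,"wy":0,"wz":0},{"hand":-0.4,"dx":-2,"dy":-4,"dz":0,"wx":0,"wy":0,"wz":0},{"hand":-0.4,"dx":-2,"dy":-4,"dz":0,"wx":0,"wy":0,"wz":0},{"hand":-0.4,"dx":-2,"dy":-4,"dz":0,"wx":0,"wy":0,"wz":0}]'
python3 - <<'E'
from g import *
st()
for n in ('top','side'):
    i,d=vision.capture(n); cv2.imwrite(f'pics/{n}6.png',i[:,:,::-1]); np.save(f'{n}6.npy',d)
crop('pics/top6.png',205,170,305,260,6,'pics/d1.png')
crop('pics/side6.png',200,190,300,280,6,'pics/d2.png')
E
```

```text
time_s: 16.2
position: [0.4033, -0.1653, 0.242]
tcp_rot: [[0.91, 0.092, 0.405], [-0.164, -0.815, 0.555], [0.381, -0.572, -0.727]]
force: [1.3, -0.7, 0.2]
opening: 0.302
t 16.2 q [-64.876   22.0947 112.1718  38.7056  74.3351   6.9887] F [ 1.3136 -0.7171  0.194 ] open 0.30218152331994436
```

View pics/d1.png

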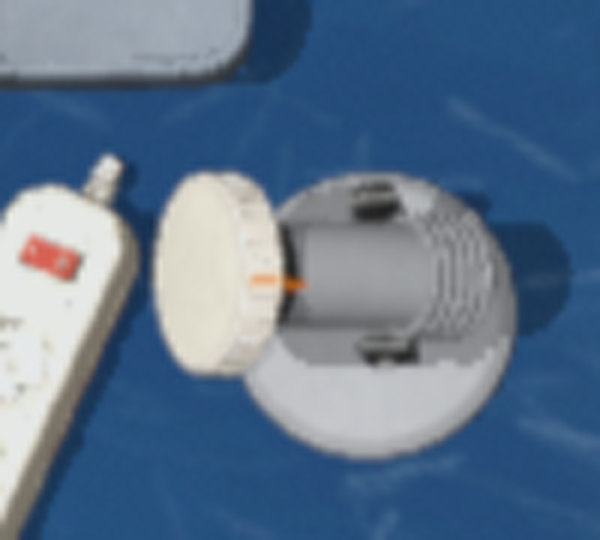

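View pics/d2.png

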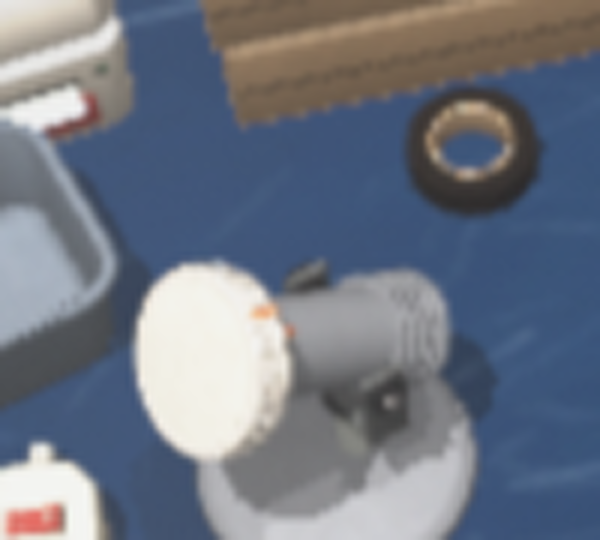

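```bash
cat > chk.py <<'E'
from g import *
import sys
def run(k):
  for n in ('top','side'):
    im=cv2.imread(f'pics/{n}{k}.png').astype(int); b,g,r=[im[:,:,i] for i in range(3)]
    m=(r-b>90)&(r>180)&(g<190); v,u=np.nonzero(m); kk=(abs(u-248)<18)&(abs(v-(215 if n=='top' else 242))<14); w=(r-b)[v[kk],u[kk]]; print(n,list(zip(u[kk],v[kk],w)))
    print({d:px(n,HC+.008*HA+.0375*holdM(d)[:,0]).round(1).tolist() for d in (0,-10,-15,-20,-22.5,-25,-30)}, 'holdermark',px(n,HC-.008*HA+.0205*holdM(-22.5)[:,0]).round(1))
run(sys.argv[1])
E
python3 chk.py 6
cat > lfit.py <<'E'
from h import *
import sys
from g import HC,HA,UP
from scipy.optimize import least_squares
k=sys.argv[1]
for n in ('top','side'):
    P=cloud(n,np.load(f'{n}{k}.npy')).reshape(-1,3); P=P[~np.isnan(P[:,0])]
    N=np.cross(HA,UP); B=np.stack([UP,N,HA]); q=(P-HC)@B.T; s=(np.hypot(q[:,0],q[:,1])<.034)&(abs(q[:,2]-.018)<.012); Q=q[s]
    for _ in range(4):
        A=np.c_[Q[:,:2],np.ones(len(Q))]; c=np.linalg.lstsq(A,Q[:,2],rcond=None)[0]; Q=Q[abs(A@c-Q[:,2])<.006]
    print(n,len(Q),'lens plane slope',c[:2],'height mm',c[2]*1000)
E
python3 lfit.py 6
```

```text
top [(np.int64(248), np.int64(216), np.int64(101)), (np.int64(249), np.int64(216), np.int64(101)), (np.int64(250), np.int64(216), np.int64(96))]
{0: [249.1, 212.1], -10: [249.2, 215.0], -15: [249.2, 216.5], -20: [249.2, 217.9], -22.5: [249.1, 218.7], -25: [249.0, 219.4], -30: [248.8, 220.8]} holdermark [251.8 217.2]
side [(np.int64(243), np.int64(242), np.int64(96)), (np.int64(244), np.int64(242), np.int64(92))]
{0: [241.9, 237.2], -10: [243.3, 239.3], -15: [244.0, 240.5], -20: [244.5, 241.7], -22.5: [244.8, 242.4], -25: [245.0, 243.0], -30: [245.4, 244.3]} holdermark [245.5 244.4]
top 333 lens plane slope [-0.0091 -0.0178] height mm 16.159359956322966
side 434 lens plane slope [-0.0044 -0.0137] height mm 17.64245446030671
```

```bash
sed -i 's/^OX,RTG,DN=.001/OX,RTG,DN=.0/' g.py; python3 - <<'E'
from g import *
where(); 
R,p=tgt(-15,.0023); X=holdM(-15)[:,0]; plan(R,p+.07*X); plan(R,p); print(X)
from ik import *
q,e=ik(R,p+.07*X,bot.read_state()['joint_positions']); print(q,e); print(ik(R,p,q))
q=ik(R,p,q)[0]; print(ik(*tgt(-33,.0023),q))
E
```

```text
t 16.3 lamp rel seat mm: up 206.54 n -165.20 axial -146.72 ang -27.9 tilt 0.010 F(up,n,ax) [0.1906 0.7134 0.2865] mom [-0.1359 -0.2717  0.223 ] open 0.304
target [0.5327 0.0458 0.2146] n 7 total cm [12.8516 21.6352 -2.6819] rad [-0.0125  0.1818  0.1341] | per row [ 1.8359  3.0907 -0.3831] [-0.0018  0.026   0.0192]
target [0.5463 0.0864 0.1592] n 8 total cm [14.2127 25.6936 -8.2206] rad [-0.0125  0.1818  0.1341] | per row [ 1.7766  3.2117 -1.0276] [-0.0016  0.0227  0.0168]
[-0.1944 -0.5798  0.7912]Traceback (most recent call last):
  File "<stdin>", line 5, in <module>
ValueError: operands could not be broadcast together with shapes (3,) (8,)
```

```bash
python3 -m handwheel '[{"hand":-0.3,"dx":1.8,"dy":3.1,"dz":0.3,"wx":-0.002,"wy":0.026,"wz":0.019},{"hand":-0.3,"dx":1.8,"dy":3.1,"dz":0.3,"wx":-0.002,"wy":0.026,"wz":0.019},{"hand":-0.3,"dx":1.8,"dy":3.1,"dz":0.2,"wx":-0.002,"wy":0.026,"wz":0.019},{"hand":-0.3,"dx":1.8,"dy":3.1,"dz":0,"wx":-0.002,"wy":0.026,"wz":0.019},{"hand":-0.3,"dx":1.8,"dy":3.1,"dz":0,"wx":-0.002,"wy":0.026,"wz":0.019},{"hand":-0.3,"dx":1.8,"dy":3.1,"dz":-1,"wx":-0.002,"wy":0.026,"wz":0.019},{"hand":-0.3,"dx":1.8,"dy":3.0,"dz":-1.5,"wx":-0.001,"wy":0.026,"wz":0.02},{"hand":-0.3,"dx":0,"dy":0,"dz":-1,"wx":0,"wy":0,"wz":0},{"hand":-0.3,"dx":0,"dy":0,"dz":0,"wx":0,"wy":0,"wz":0},{"hand":-0.3,"dx":0,"dy":0,"dz":0,"wx":0,"wy":0,"wz":0}]'
python3 - <<'E'
from g import *
where(); R,p=tgt(-15,.0023); plan(R,p)
E
```

```text
time_s: 17.3
position: [0.53, 0.0526, 0.2145]
tcp_rot: [[0.977, 0.096, 0.188], [-0.034, -0.809, 0.587], [0.209, -0.58, -0.787]]
force: [-0.1, -0.0, 0.8]
opening: 0.347
t 17.3 lamp rel seat mm: up 63.43 n -20.19 axial 8.31 ang -14.7 tilt 0.009 F(up,n,ax) [ 0.6367 -0.1141  0.4282] mom [-0.1161 -0.2918  0.1478] open 0.347
target [0.5463 0.0864 0.1592] n 2 total cm [ 1.6347  3.3729 -5.5308] rad [-0.0081 -0.0031 -0.0065] | per row [ 0.8174  1.6864 -2.7654] [-0.004  -0.0016 -0.0032]
```

```bash
python3 -m handwheel '[{"hand":-0.3,"dx":0.5,"dy":0.5,"dz":-1.2,"wx":-0.008,"wy":-0.003,"wz":-0.006},{"hand":-0.3,"dx":0.4,"dy":0.7,"dz":-1.4,"wx":0,"wy":0,"wz":0},{"hand":-0.3,"dx":0,"dy":0,"dz":0,"wx":0,"wy":0,"wz":0},{"hand":-0.3,"dx":0,"dy":0,"dz":0,"wx":0,"wy":0,"wz":0}]'
python3 - <<'E'
from g import *
where(); R,p=tgt(-15,.0023); plan(R,p)
E
```

```text
time_s: 17.7
position: [0.5394, 0.0639, 0.1889]
tcp_rot: [[0.976, 0.093, 0.195], [-0.039, -0.814, 0.58], [0.213, -0.573, -0.791]]
force: [-0.1, 0.1, -0.2]
opening: 0.357
t 17.7 lamp rel seat mm: up 36.71 n -9.35 axial 1.74 ang -15.0 tilt 0.000 F(up,n,ax) [-0.2501 -0.1325 -0.0269] mom [-0.1101 -0.2765  0.1449] open 0.357
target [0.5463 0.0864 0.1592] n 1 total cm [ 0.6878  2.2432 -2.9751] rad [0.0001 0.0007 0.0004] | per row [ 0.6878  2.2432 -2.9751] [0.0001 0.0007 0.0004]
```

```bash
python3 -m handwheel '[{"hand":-0.3,"dx":0.17,"dy":0.56,"dz":-0.74,"wx":0,"wy":0,"wz":0},{"hand":-0.3,"dx":0.17,"dy":0.56,"dz":-0.74,"wx":0,"wy":0,"wz":0},{"hand":-0.3,"dx":0.17,"dy":0.56,"dz":-0.74,"wx":0,"wy":0,"wz":0},{"hand":-0.3,"dx":0.17,"dy":0.5,"dz":-0.66,"wx":0,"wy":0,"wz":0},{"hand":-0.3,"dx":0,"dy":0,"dz":0,"wx":0,"wy":0,"wz":0},{"hand":-0.3,"dx":0,"dy":0,"dz":0,"wx":0,"wy":0,"wz":0}]'
python3 - <<'E'
from g import *
where(); R,p=tgt(-15,.0023); plan(R,p)
E
```

```text
time_s: 18.3
position: [0.5462, 0.0872, 0.1593]
tcp_rot: [[0.977, 0.094, 0.193], [-0.036, -0.814, 0.58], [0.212, -0.574, -0.791]]
force: [-0.0, -0.2, -0.2]
opening: 0.347
t 18.3 lamp rel seat mm: up -0.44 n -0.05 axial 3.10 ang -14.9 tilt 0.002 F(up,n,ax) [-0.054  -0.0509 -0.3303] mom [-0.0964 -0.3434  0.1547] open 0.347
target [0.5463 0.0864 0.1592] n 1 total cm [ 0.0118 -0.0881 -0.0094] rad [-0.0001 -0.0001 -0.0021] | per row [ 0.0118 -0.0881 -0.0094] [-0.0001 -0.0001 -0.0021]
```

Good. Small axial correction and close.

```bash
python3 -m handwheel '[{"hand":-0.5,"dx":0.01,"dy":-0.08,"dz":-0.02,"wx":0,"wy":0,"wz":0},{"hand":-1,"dx":0,"dy":0,"dz":0,"wx":0,"wy":0,"wz":0},{"hand":-1,"dx":0,"dy":0,"dz":0,"wx":0,"wy":0,"wz":0},{"hand":-1,"dx":0,"dy":0,"dz":0,"wx":0,"wy":0,"wz":0},{"hand":-1,"dx":0,"dy":0,"dz":0,"wx":0,"wy":0,"wz":0}]'
python3 - <<'E'
from g import *
where()
P=[tgt(d,0.002)[1] for d in (-15,-20,-25,-30,-35)]; print(np.diff(P,axis=0)*100)
E
```

```text
time_s: 18.8
position: [0.5466, 0.0862, 0.1599]
tcp_rot: [[0.976, 0.094, 0.195], [-0.037, -0.813, 0.581], [0.213, -0.574, -0.791]]
force: [-0.8, 1.1, 3.7]
opening: 0.186
t 18.8 lamp rel seat mm: up 0.74 n 0.24 axial 2.59 ang -15.0 tilt 0.002 F(up,n,ax) [ 2.4044 -0.7034  3.0743] mom [0.0369 0.2006 0.0985] open 0.186
[[-0.205   0.0134 -0.0522]
 [-0.1999  0.0241 -0.0665]
 [-0.1932  0.0345 -0.0802]
 [-0.185   0.0447 -0.0933]]
```

Twist in 5-degree steps, without positional corrections.

```bash
python3 -m handwheel '[{"hand":-1,"dx":-0.205,"dy":0.013,"dz":-0.052,"wx":0.0081,"wy":-0.071,"wz":-0.0501},{"hand":-1,"dx":0,"dy":0,"dz":0,"wx":0,"wy":0,"wz":0}]'
python3 - <<'E'
from g import *
where()
E
python3 -m handwheel '[{"hand":-1,"dx":-0.2,"dy":0.024,"dz":-0.067,"wx":0.0081,"wy":-0.071,"wz":-0.0501},{"hand":-1,"dx":0,"dy":0,"dz":0,"wx":0,"wy":0,"wz":0}]'
python3 - <<'E'
from g import *
where()
E
```

```text
time_s: 19.0
position: [0.5437, 0.0865, 0.1594]
tcp_rot: [[0.955, 0.092, 0.281], [-0.091, -0.813, 0.575], [0.281, -0.575, -0.769]]
force: [0.2, 1.7, 1.7]
opening: 0.179
t 19.0 lamp rel seat mm: up 0.59 n -0.51 axial 2.78 ang -20.1 tilt 0.002 F(up,n,ax) [0.398  0.3874 2.3211] mom [0.0655 0.3255 0.0442] open 0.179
time_s: 19.2
position: [0.541, 0.0869, 0.1588]
tcp_rot: [[0.928, 0.092, 0.361], [-0.139, -0.813, 0.566], [0.346, -0.575, -0.741]]
force: [-3.9, -1.0, 6.7]
opening: 0.176
t 19.2 lamp rel seat mm: up 0.50 n -1.22 axial 3.01 ang -25.0 tilt 0.002 F(up,n,ax) [ 5.8001 -4.014   3.362 ] mom [-0.0006  0.3305  0.4144] open 0.176
```

```bash
python3 -m handwheel '[{"hand":-1,"dx":-0.15,"dy":0.025,"dz":-0.08,"wx":0.0081,"wy":-0.071,"wz":-0.0501},{"hand":-1,"dx":0,"dy":0,"dz":0,"wx":0,"wy":0,"wz":0}]'
python3 - <<'E'
from g import *
where()
E
python3 -m handwheel '[{"hand":-1,"dx":-0.15,"dy":0.04,"dz":-0.09,"wx":0.0081,"wy":-0.071,"wz":-0.0501},{"hand":-1,"dx":0,"dy":0,"dz":0,"wx":0,"wy":0,"wz":0}]'
python3 - <<'E'
from g import *
where()
E
```

```text
time_s: 19.4
position: [0.5417, 0.0866, 0.1593]
tcp_rot: [[0.89, 0.093, 0.445], [-0.191, -0.812, 0.551], [0.413, -0.576, -0.706]]
force: [-0.3, -0.5, 10.8]
opening: 0.177
t 19.4 lamp rel seat mm: up 2.18 n 1.48 axial 3.06 ang -30.3 tilt 0.003 F(up,n,ax) [ 9.1011 -0.364   5.8564] mom [ 0.2646  0.7591 -0.4525] open 0.177
time_s: 19.6
position: [0.5393, 0.0873, 0.1573]
tcp_rot: [[0.85, 0.093, 0.519], [-0.236, -0.813, 0.533], [0.471, -0.575, -0.669]]
force: [-0.3, 0.9, 4.6]
opening: 0.18
t 19.6 lamp rel seat mm: up 1.07 n 0.84 axial 2.66 ang -35.2 tilt 0.002 F(up,n,ax) [ 3.2047 -0.2142  3.3742] mom [ 0.1794  0.2347 -0.1005] open 0.180
```

```bash
python3 -m handwheel '[{"hand":-0.65,"dx":0,"dy":0,"dz":0,"wx":0,"wy":0,"wz":0},{"hand":-0.35,"dx":0,"dy":0,"dz":0,"wx":0,"wy":0,"wz":0},{"hand":-0.35,"dx":0,"dy":0,"dz":0,"wx":0,"wy":0,"wz":0},{"hand":-0.35,"dx":0,"dy":0,"dz":0,"wx":0,"wy":0,"wz":0}]'
python3 - <<'E'
from g import *
s=where(); print(-s['tcp_rot'][:,2])
E
```

```text
time_s: 20.0
position: [0.5397, 0.0866, 0.1561]
tcp_rot: [[0.851, 0.094, 0.516], [-0.232, -0.815, 0.531], [0.47, -0.572, -0.672]]
force: [0.6, 0.9, -0.8]
opening: 0.31
t 20.0 lamp rel seat mm: up 0.49 n 1.14 axial 1.32 ang -35.0 tilt 0.002 F(up,n,ax) [-1.1637  0.6698  0.235 ] mom [-0.2467 -0.202   0.2897] open 0.310
[-0.5161 -0.531   0.672 ]
```

```bash
python3 -m handwheel '[{"hand":-0.35,"dx":-0.5,"dy":-0.53,"dz":0.67,"wx":0,"wy":0,"wz":0},{"hand":-0.35,"dx":-0.75,"dy":-0.8,"dz":1,"wx":0,"wy":0,"wz":0},{"hand":-0.35,"dx":-1,"dy":-1.06,"dz":1.34,"wx":0,"wy":0,"wz":0},{"hand":-0.35,"dx":-1.3,"dy":-1.33,"dz":1.7,"wx":0,"wy":0,"wz":0},{"hand":-0.35,"dx":-1.5,"dy":-1.6,"dz":2,"wx":0,"wy":0,"wz":0},{"hand":-0.35,"dx":-2,"dy":-3.5,"dz":1,"wx":0,"wy":0,"wz":0},{"hand":-0.35,"dx":-2,"dy":-4,"dz":0,"wx":0,"wy":0,"wz":0},{"hand":-0.35,"dx":-2,"dy":-4,"dz":0,"wx":0,"wy":0,"wz":0},{"hand":-0.35,"dx":-2,"dy":-4,"dz":0,"wx":0,"wy":0,"wz":0},{"hand":-0.35,"dx":-1,"dy":-3,"dz":0,"wx":0,"wy":0,"wz":0}]'
python3 - <<'E'
from g import *
st()
for n in ('top','side'):
    i,d=vision.capture(n); cv2.imwrite(f'pics/{n}7.png',i[:,:,::-1]); np.save(f'{n}7.npy',d)
a=cv2.imread('pics/top7.png')[180:250,215:285]; b=cv2.imread('pics/side7.png')[210:280,210:280]
cv2.imwrite('pics/d3.png',cv2.resize(np.hstack([a,b]),None,fx=5.7,fy=5.7,interpolation=cv2.INTER_CUBIC))
E
python3 chk.py 7; python3 lfit.py 7
```

```text
time_s: 21.0
position: [0.3972, -0.1543, 0.2336]
tcp_rot: [[0.851, 0.091, 0.517], [-0.235, -0.816, 0.529], [0.47, -0.572, -0.673]]
force: [1.0, -0.5, 1.0]
opening: 0.324
t 21.0 q [-69.1279  22.6301 118.9406  45.4644  70.4629  -2.6258] F [ 0.9573 -0.5406  0.9892] open 0.32443007265981266
top [(np.int64(247), np.int64(222), np.int64(102)), (np.int64(248), np.int64(222), np.int64(107)), (np.int64(249), np.int64(222), np.int64(106))]
{0: [249.1, 212.1], -10: [249.2, 215.0], -15: [249.2, 216.5], -20: [249.2, 217.9], -22.5: [249.1, 218.7], -25: [249.0, 219.4], -30: [248.8, 220.8]} holdermark [251.8 217.2]
side [(np.int64(244), np.int64(247), np.int64(92)), (np.int64(245), np.int64(247), np.int64(100)), (np.int64(246), np.int64(247), np.int64(98))]
{0: [241.9, 237.2], -10: [243.3, 239.3], -15: [244.0, 240.5], -20: [244.5, 241.7], -22.5: [244.8, 242.4], -25: [245.0, 243.0], -30: [245.4, 244.3]} holdermark [245.5 244.4]
top 350 lens plane slope [-0.0292  0.0364] height mm 16.46119410821045
side 457 lens plane slope [-0.0245  0.035 ] height mm 18.01495073849944
```

View pics/d3.png

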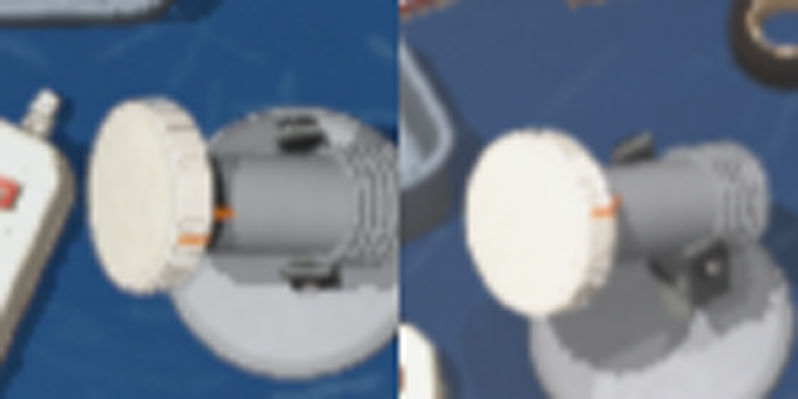

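```bash
cat > mk.py <<'E'
from g import *
from scipy.ndimage import map_coordinates
from scipy.optimize import minimize
import sys
N=np.cross(HA,UP); B0=np.stack([UP,N,HA],1)
def frame(tu,tn):  # tilt
    return Ro.from_rotvec(tu*UP+tn*N).as_matrix()@B0
def circ(c,F,r,z,t): return c+np.stack([r*np.cos(t),r*np.sin(t),0*t+z],1)@F.T
t=np.linspace(0,2*np.pi,160)
def sil(n,c,F):
    h=cv2.convexHull(np.vstack([px(n,circ(c,F,.0375,s,t)) for s in (.008,-.008)]).astype(np.float32))[:,0]
    h=np.vstack([h,h[:1]]); L=np.r_[0,np.cumsum(np.linalg.norm(np.diff(h,axis=0),axis=1))]; s=np.linspace(0,L[-1],300,endpoint=False)
    return np.stack([np.interp(s,L,h[:,0]),np.interp(s,L,h[:,1])],1)
def run(k,slopes):
  for n in ('top','side'):
    im=cv2.imread(f'pics/{n}{k}.png'); lab=cv2.cvtColor((im/255).astype(np.float32),cv2.COLOR_BGR2LAB)
    # plane z = a*u+b*v -> normal (-a,-b,1)
    a,b=slopes; F=Ro.from_rotvec(a*0*UP).as_matrix()@B0
    nz=B0@np.array([-a,-b,1]); nz/=np.linalg.norm(nz); x=UP-nz*(UP@nz); x/=np.linalg.norm(x); F=np.stack([x,np.cross(nz,x),nz],1)
    def sc(v,dn):
        c=HC+(.008+dn)*HA+v[0]*UP+v[1]*N; h=sil(n,c,F); d=h-h.mean(0); d/=np.linalg.norm(d,axis=1)[:,None]; g=0
        for ch in range(3):
            g=g+(map_coordinates(lab[:,:,ch],(h-d).T[::-1],order=1)-map_coordinates(lab[:,:,ch],(h+d).T[::-1],order=1))**2
        return np.sqrt(g).clip(0,35).mean()
    for dn in (-.001,.001):
      G=max((sc((u,v),dn),u,v) for u in np.arange(-.005,.0051,.0005) for v in np.arange(-.005,.0051,.0005))
      c=HC+(.008+dn)*HA+G[1]*UP+G[2]*N
      # mark
      imi=im.astype(int); w=(imi[:,:,2]-imi[:,:,0]); vv,uu=np.mgrid[:480,:640]; m0=px(n,c+.0375*F@[np.cos(np.radians(-28)),np.sin(np.radians(-28)),0])
      th=np.arange(-60,15,.5); best=[]
      z=np.linspace(-.006,.006,9)
      for q in th:
          e=F@[np.cos(np.radians(q)),np.sin(np.radians(q)),0]; p=px(n,c+.0375*e+np.outer(z,F[:,2])); best.append(map_coordinates(w.astype(float),p.T[::-1],order=1).mean())
      best=np.array(best); i=best.argmax(); ww=np.clip(best-np.median(best)-10,0,None)*(abs(th-th[i])<6); print(k,n,'dn',dn,'center up/n mm',G[1]*1000,G[2]*1000,'score %.1f'%G[0],'mark ang %.1f'%((ww*th).sum()/ww.sum()),'peak',best[i])
      e=0
run('6',(-.007,-.016)); run('7',(-.027,.036))
E
python3 mk.py
```

```text
6 top dn -0.001 center up/n mm -5.0 1.4999999999999944 score 31.8 mark ang -14.8 peak 84.23645008927936
6 top dn 0.001 center up/n mm -3.5000000000000013 0.9999999999999948 score 32.0 mark ang -14.6 peak 81.65918477322006
6 side dn -0.001 center up/n mm -5.0 1.999999999999994 score 31.4 mark ang -16.3 peak 75.79413985586363
6 side dn 0.001 center up/n mm -4.000000000000001 0.4999999999999952 score 31.5 mark ang -15.5 peak 74.20154222647393
7 top dn -0.001 center up/n mm -5.0 4.999999999999991 score 31.9 mark ang -40.1 peak 90.26784613808046
7 top dn 0.001 center up/n mm -2.0000000000000027 4.499999999999991 score 31.9 mark ang -40.2 peak 88.85438649012823
7 side dn -0.001 center up/n mm -5.0 4.999999999999991 score 31.3 mark ang -39.9 peak 79.52197232525572
7 side dn 0.001 center up/n mm -3.0000000000000018 3.499999999999994 score 31.3 mark ang -40.0 peak 80.30333840269911
```

```bash
cat > mk2.py <<'E'
import sys; sys.argv=['x']
exec(open('mk.py').read().split("run('6'")[0])
def seg(n,k):
    im=cv2.imread(f'pics/{n}{k}.png'); hsv=cv2.cvtColor(im,cv2.COLOR_BGR2HSV)
    i=im.astype(int); m=((i[:,:,2]>=i[:,:,0]+3)&(i[:,:,2]>150)).astype(np.uint8)  # warm white
    c0=px(n,HC+.008*HA).round().astype(int); 
    z=np.zeros_like(m); z[c0[1]-28:c0[1]+28,c0[0]-26:c0[0]+26]=1; m&=z
    m=cv2.morphologyEx(m,cv2.MORPH_CLOSE,np.ones((3,3),np.uint8))
    nn,l,st_,ce=cv2.connectedComponentsWithStats(m); j=1+st_[1:,4].argmax(); return (l==j)
for k,(a,b) in (('6',(-.007,-.016)),('7',(-.027,.036))):
  for n in ('top','side'):
    m=seg(n,k); v,u=np.nonzero(m); print(k,n,'area',m.sum(),'centroid',u.mean().round(2),v.mean().round(2),'bbox',u.min(),u.max(),v.min(),v.max())
    p=sil(n,HC+.008*HA,B0); mm=np.zeros((480*8,640*8),np.uint8); cv2.fillPoly(mm,[((p+.5)*8).astype(np.int32)],1); vv,uu=np.nonzero(mm); print('   model area',mm.sum()/64,'centroid',(uu.mean()/8-.5).round(2),(vv.mean()/8-.5).round(2), 'bbox',p.min(0),p.max(0))
E
python3 mk2.py
```

```text
6 top area 581 centroid 241.25 215.18 bbox 231 256 199 231
   model area 617.296875 centroid 241.41 215.31 bbox [230.5824 198.7945] [252.433  231.9651]
6 side area 674 centroid 235.11 249.69 bbox 223 249 234 266
   model area 697.90625 centroid 235.47 248.47 bbox [222.2953 232.3571] [248.8221 264.8336]
7 top area 588 centroid 241.13 213.91 bbox 231 256 198 230
   model area 617.296875 centroid 241.41 215.31 bbox [230.5824 198.7945] [252.433  231.9651]
7 side area 682 centroid 234.48 248.59 bbox 222 249 233 265
   model area 697.90625 centroid 235.47 248.47 bbox [222.2953 232.3571] [248.8221 264.8336]
```

```bash
python3 - <<'E'
from g import *
where(); 
R,p=tgt(-35,.0023,-.001,.002); x=holdM(-35)[:,0]; plan(R,p+.05*x,n=8); print(x)
import ik
q,e=ik.ik(R,p+.05*x,bot.read_state()['joint_positions']); print(q,e); print(ik.ik(R,p,q))
E
```

```text
t 21.1 lamp rel seat mm: up 193.64 n -166.66 axial -140.06 ang -35.2 tilt 0.008 F(up,n,ax) [-0.419   0.1849 -1.0437] mom [-0.2201 -0.2171  0.2296] open 0.325
target [0.5146 0.0617 0.189 ] n 8 total cm [11.5984 21.9114 -4.4307] rad [0.0064 0.0005 0.0058] | per row [ 1.4498  2.7389 -0.5538] [0.0008 0.0001 0.0007]
[-0.5167 -0.5318  0.671 ]
[-33.1918  27.8247 124.7455  75.8352  48.6498  -2.28  ] 9.103828801926284e-13
(array([-27.5165,  33.3612, 123.3369,  84.3561,  45.5434,  -7.2543]), np.float64(9.020562075079397e-15))
```

```bash
python3 -m handwheel '[{"hand":-0.3,"dx":1.3,"dy":2.6,"dz":0.2,"wx":0.006,"wy":0,"wz":0.006},{"hand":-0.3,"dx":1.3,"dy":2.6,"dz":0.2,"wx":0,"wy":0,"wz":0},{"hand":-0.3,"dx":1.3,"dy":2.6,"dz":0,"wx":0,"wy":0,"wz":0},{"hand":-0.3,"dx":1.3,"dy":2.6,"dz":0,"wx":0,"wy":0,"wz":0},{"hand":-0.3,"dx":1.3,"dy":2.6,"dz":0,"wx":0,"wy":0,"wz":0},{"hand":-0.3,"dx":1.3,"dy":2.6,"dz":-0.5,"wx":0,"wy":0,"wz":0},{"hand":-0.3,"dx":1.3,"dy":2.4,"dz":-0.8,"wx":0,"wy":0,"wz":0},{"hand":-0.3,"dx":1.2,"dy":2.2,"dz":-0.8,"wx":0,"wy":0,"wz":0},{"hand":-0.3,"dx":0,"dy":0,"dz":0,"wx":0,"wy":0,"wz":0},{"hand":-0.3,"dx":0,"dy":0,"dz":0,"wx":0,"wy":0,"wz":0}]'
python3 - <<'E'
from g import *
where(); R,p=tgt(-35,.0023,-.001,.002);x=holdM(-35)[:,0]; plan(R,p+.035*x)
E
```

```text
time_s: 22.1
position: [0.5011, 0.0519, 0.2166]
tcp_rot: [[0.853, 0.1, 0.511], [-0.229, -0.81, 0.54], [0.468, -0.578, -0.668]]
force: [-0.5, -0.5, 0.8]
opening: 0.35
t 22.1 lamp rel seat mm: up 67.23 n -41.28 axial 11.60 ang -34.7 tilt 0.009 F(up,n,ax) [ 0.9119 -0.5764  0.1141] mom [-0.1835 -0.2389  0.2995] open 0.350
target [0.5223 0.0697 0.1789] n 2 total cm [ 2.1216  1.781  -3.7675] rad [-0.0055 -0.0005 -0.0092] | per row [ 1.0608  0.8905 -1.8837] [-0.0027 -0.0003 -0.0046]
```

```bash
python3 -m handwheel '[{"hand":-0.3,"dx":0.7,"dy":0.6,"dz":-1.25,"wx":-0.005,"wy":0,"wz":-0.009},{"hand":-0.3,"dx":0.7,"dy":0.6,"dz":-1.25,"wx":0,"wy":0,"wz":0},{"hand":-0.3,"dx":0.7,"dy":0.6,"dz":-1.25,"wx":0,"wy":0,"wz":0},{"hand":-0.3,"dx":0,"dy":0,"dz":0,"wx":0,"wy":0,"wz":0},{"hand":-0.3,"dx":0,"dy":0,"dz":0,"wx":0,"wy":0,"wz":0}]'
python3 - <<'E'
from g import *
where(); R,p=tgt(-35,.0023,-.001,.002);x=holdM(-35)[:,0]; plan(R,p)
E
```

```text
time_s: 22.6
position: [0.5227, 0.0681, 0.1794]
tcp_rot: [[0.85, 0.091, 0.518], [-0.237, -0.814, 0.531], [0.47, -0.574, -0.671]]
force: [0.2, 0.6, -0.3]
opening: 0.347
t 22.6 lamp rel seat mm: up 29.03 n -17.80 axial 1.13 ang -35.1 tilt 0.002 F(up,n,ax) [-0.6236  0.2383  0.2876] mom [-0.2002 -0.2628  0.2025] open 0.347
target [0.5404 0.0883 0.1554] n 1 total cm [ 1.7657  2.0274 -2.3916] rad [-0.0006  0.0003  0.0029] | per row [ 1.7657  2.0274 -2.3916] [-0.0006  0.0003  0.0029]
```

```bash
python3 -m handwheel '[{"hand":-0.3,"dx":0.44,"dy":0.56,"dz":-0.56,"wx":0,"wy":0,"wz":0},{"hand":-0.3,"dx":0.44,"dy":0.49,"dz":-0.61,"wx":0,"wy":0,"wz":0},{"hand":-0.3,"dx":0.44,"dy":0.49,"dz":-0.61,"wx":0,"wy":0,"wz":0},{"hand":-0.3,"dx":0.44,"dy":0.49,"dz":-0.61,"wx":0,"wy":0,"wz":0},{"hand":-0.3,"dx":0,"dy":0,"dz":0,"wx":0,"wy":0,"wz":0},{"hand":-0.3,"dx":0,"dy":0,"dz":0,"wx":0,"wy":0,"wz":0}]'
python3 - <<'E'
from g import *
where(); R,p=tgt(-35,.0023,-.001,.002);x=holdM(-35)[:,0]; plan(R,p)
E
```

```text
time_s: 23.2
position: [0.5405, 0.0896, 0.1548]
tcp_rot: [[0.851, 0.092, 0.517], [-0.235, -0.814, 0.532], [0.47, -0.574, -0.671]]
force: [-0.3, -0.4, 0.0]
opening: 0.35
t 23.2 lamp rel seat mm: up -2.24 n 2.24 axial 3.00 ang -35.0 tilt 0.001 F(up,n,ax) [ 0.2141 -0.3694 -0.2394] mom [-0.2254 -0.245   0.2756] open 0.350
target [0.5404 0.0883 0.1554] n 1 total cm [-0.0081 -0.1307  0.062 ] rad [-0.0007 -0.0001  0.0011] | per row [-0.0081 -0.1307  0.062 ] [-0.0007 -0.0001  0.0011]
```

```bash
python3 -m handwheel '[{"hand":-0.5,"dx":0,"dy":-0.12,"dz":0.05,"wx":0,"wy":0,"wz":0},{"hand":-1,"dx":0,"dy":0,"dz":0,"wx":0,"wy":0,"wz":0},{"hand":-1,"dx":0,"dy":0,"dz":0,"wx":0,"wy":0,"wz":0},{"hand":-1,"dx":0,"dy":0,"dz":0,"wx":0,"wy":0,"wz":0},{"hand":-1,"dx":0,"dy":0,"dz":0,"wx":0,"wy":0,"wz":0}]'
python3 - <<'E'
from g import *
where()
P=[tgt(d,0.002,-.001+.001*i/4,.002-.002*i/4)[1] for i,d in enumerate((-35,-30.5,-26,-21.5,-17))]; print(np.diff(P,axis=0)*100, np.radians(4.5)*HA)
E
```

```text
time_s: 23.7
position: [0.5404, 0.0883, 0.156]
tcp_rot: [[0.85, 0.092, 0.518], [-0.236, -0.813, 0.532], [0.47, -0.574, -0.67]]
force: [0.4, 1.7, 1.0]
opening: 0.176
t 23.7 lamp rel seat mm: up -0.46 n 2.05 axial 2.60 ang -35.1 tilt 0.001 F(up,n,ax) [-0.0979  0.598   1.9099] mom [-0.019   0.0459  0.1874] open 0.176
[[ 0.1181 -0.0606  0.105 ]
 [ 0.1248 -0.0523  0.0945]
 [ 0.1305 -0.0439  0.0834]
 [ 0.135  -0.0354  0.072 ]] [-0.0073  0.0639  0.045 ]
```

```bash
python3 -m handwheel '[{"hand":-1,"dx":0.118,"dy":-0.06,"dz":0.1,"wx":-0.0073,"wy":0.0639,"wz":0.045},{"hand":-1,"dx":0.125,"dy":-0.05,"dz":0.09,"wx":-0.0073,"wy":0.0639,"wz":0.045},{"hand":-1,"dx":0,"dy":0,"dz":0,"wx":0,"wy":0,"wz":0}]'
python3 - <<'E'
from g import *
where()
E
python3 -m handwheel '[{"hand":-1,"dx":0.13,"dy":-0.045,"dz":0.083,"wx":-0.0073,"wy":0.0639,"wz":0.045},{"hand":-1,"dx":0.135,"dy":-0.035,"dz":0.072,"wx":-0.0073,"wy":0.0639,"wz":0.045},{"hand":-1,"dx":0,"dy":0,"dz":0,"wx":0,"wy":0,"wz":0}]'
python3 - <<'E'
from g import *
where()
E
```

```text
time_s: 24.0
position: [0.5432, 0.087, 0.1585]
tcp_rot: [[0.921, 0.095, 0.378], [-0.146, -0.814, 0.562], [0.361, -0.573, -0.736]]
force: [-4.3, -2.8, 7.3]
opening: 0.18
t 24.0 lamp rel seat mm: up 0.47 n 1.41 axial 2.69 ang -26.1 tilt 0.003 F(up,n,ax) [ 7.3088 -4.5437  2.3655] mom [-0.1097 -0.0253  0.6583] open 0.180
time_s: 24.3
position: [0.5462, 0.0867, 0.1596]
tcp_rot: [[0.968, 0.094, 0.231], [-0.059, -0.813, 0.579], [0.242, -0.574, -0.782]]
force: [-1.3, 1.4, 2.9]
opening: 0.179
t 24.3 lamp rel seat mm: up 0.36 n 0.77 axial 2.85 ang -17.1 tilt 0.002 F(up,n,ax) [ 1.4963 -1.0945  2.8872] mom [-0.0103  0.2095  0.1081] open 0.179
```

```bash
python3 -m handwheel '[{"hand":-0.65,"dx":0,"dy":0,"dz":0,"wx":0,"wy":0,"wz":0},{"hand":-0.35,"dx":0,"dy":0,"dz":0,"wx":0,"wy":0,"wz":0},{"hand":-0.35,"dx":0,"dy":0,"dz":0,"wx":0,"wy":0,"wz":0},{"hand":-0.35,"dx":0,"dy":0,"dz":0,"wx":0,"wy":0,"wz":0}]'
python3 - <<'E'
from g import *
where()
E
python3 -m handwheel '[{"hand":-0.35,"dx":-0.23,"dy":-0.58,"dz":0.78,"wx":0,"wy":0,"wz":0},{"hand":-0.35,"dx":-0.35,"dy":-0.87,"dz":1.17,"wx":0,"wy":0,"wz":0},{"hand":-0.35,"dx":-0.46,"dy":-1.16,"dz":1.56,"wx":0,"wy":0,"wz":0},{"hand":-0.35,"dx":-0.5,"dy":-1.3,"dz":1.7,"wx":0,"wy":0,"wz":0},{"hand":-0.35,"dx":-0.6,"dy":-1.5,"dz":2,"wx":0,"wy":0,"wz":0},{"hand":-0.35,"dx":-3,"dy":-4,"dz":1,"wx":0,"wy":0,"wz":0},{"hand":-0.35,"dx":-3,"dy":-4,"dz":0,"wx":0,"wy":0,"wz":0},{"hand":-0.35,"dx":-3,"dy":-4,"dz":0,"wx":0,"wy":0,"wz":0},{"hand":-0.35,"dx":-2.5,"dy":-4,"dz":0,"wx":0,"wy":0,"wz":0},{"hand":-0.35,"dx":-1,"dy":-3,"dz":0,"wx":0,"wy":0,"wz":0}]'
python3 - <<'E'
from g import *
st()
for n in ('top','side'):
    i,d=vision.capture(n); cv2.imwrite(f'pics/{n}8.png',i[:,:,::-1]); np.save(f'{n}8.npy',d)
a=cv2.imread('pics/top8.png')[180:250,215:285]; b=cv2.imread('pics/side8.png')[210:280,210:280]
cv2.imwrite('pics/d4.png',cv2.resize(np.hstack([a,b]),None,fx=5.7,fy=5.7,interpolation=cv2.INTER_CUBIC))
E
python3 chk.py 8; python3 lfit.py 8; sed -i "s/('7',(-.027,.036))/('7',(-.027,.036)),('8',(0,0))/" mk2.py; python3 mk2.py
```

```text
time_s: 24.7
position: [0.5452, 0.0857, 0.1587]
tcp_rot: [[0.969, 0.09, 0.231], [-0.061, -0.815, 0.577], [0.24, -0.573, -0.784]]
force: [-0.5, -0.0, -0.3]
opening: 0.311
t 24.7 lamp rel seat mm: up 0.21 n -0.28 axial 1.54 ang -17.1 tilt 0.002 F(up,n,ax) [-0.2458 -0.473  -0.1594] mom [-0.1138 -0.3208  0.1614] open 0.311
time_s: 25.7
position: [0.3976, -0.1602, 0.242]
tcp_rot: [[0.969, 0.088, 0.232], [-0.063, -0.816, 0.575], [0.24, -0.572, -0.785]]
force: [-0.0, 0.8, -0.2]
opening: 0.323
t 25.7 q [-59.4915  22.408  106.8459  30.1612  78.2284  16.0792] F [-0.038   0.8228 -0.2434] open 0.32301648776500397
top [(np.int64(247), np.int64(217), np.int64(93)), (np.int64(248), np.int64(217), np.int64(107)), (np.int64(249), np.int64(217), np.int64(104)), (np.int64(250), np.int64(217), np.int64(102))]
{0: [249.1, 212.1], -10: [249.2, 215.0], -15: [249.2, 216.5], -20: [249.2, 217.9], -22.5: [249.1, 218.7], -25: [249.0, 219.4], -30: [248.8, 220.8]} holdermark [251.8 217.2]
side [(np.int64(245), np.int64(242), np.int64(93)), (np.int64(244), np.int64(243), np.int64(92))]
{0: [241.9, 237.2], -10: [24
[... 500 characters left out ...]

   model area 697.90625 centroid 235.47 248.47 bbox [222.2953 232.3571] [248.8221 264.8336]
7 top area 588 centroid 241.13 213.91 bbox 231 256 198 230
   model area 617.296875 centroid 241.41 215.31 bbox [230.5824 198.7945] [252.433  231.9651]
7 side area 682 centroid 234.48 248.59 bbox 222 249 233 265
   model area 697.90625 centroid 235.47 248.47 bbox [222.2953 232.3571] [248.8221 264.8336]
8 top area 577 centroid 241.32 214.59 bbox 231 256 198 230
   model area 617.296875 centroid 241.41 215.31 bbox [230.5824 198.7945] [252.433  231.9651]
8 side area 673 centroid 234.94 249.12 bbox 222 249 234 265
   model area 697.90625 centroid 235.47 248.47 bbox [222.2953 232.3571] [248.8221 264.8336]
```

View pics/d4.png

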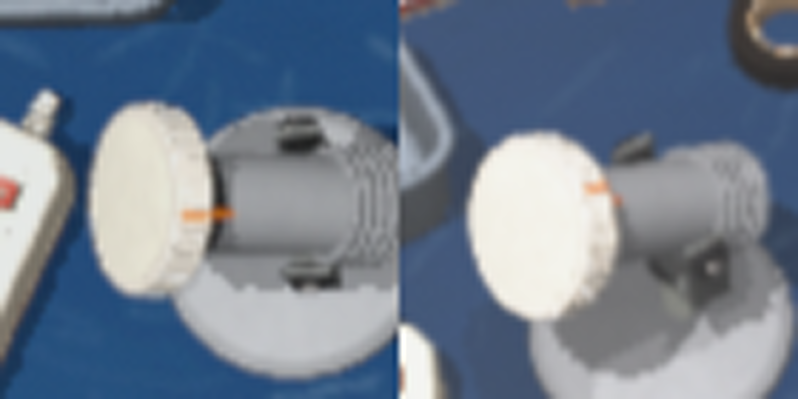

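```bash
python3 -m handwheel '[{"hand":-0.35,"dx":0,"dy":0,"dz":0,"wx":0,"wy":0,"wz":0},{"hand":-0.35,"dx":0,"dy":0,"dz":0,"wx":0,"wy":0,"wz":0},{"hand":-0.35,"dx":0,"dy":0,"dz":0,"wx":0,"wy":0,"wz":0},{"hand":-0.35,"dx":0,"dy":0,"dz":0,"wx":0,"wy":0,"wz":0},{"hand":-0.35,"dx":0,"dy":0,"dz":0,"wx":0,"wy":0,"wz":0}]'
python3 - <<'E'
from g import *
for n in ('top',):
    i,d=vision.capture(n); cv2.imwrite(f'pics/{n}9.png',i[:,:,::-1])
a=cv2.imread('pics/top8.png').astype(int);b=cv2.imread('pics/top9.png').astype(int); print('lamp diff',abs(a-b)[195:235,228:255].max())
E
```

```text
time_s: 26.3
position: [0.3999, -0.1564, 0.2411]
tcp_rot: [[0.969, 0.092, 0.229], [-0.059, -0.814, 0.578], [0.24, -0.574, -0.783]]
force: [-0.6, -0.1, 0.1]
opening: 0.324
lamp diff 4
```

View pics/top9.png

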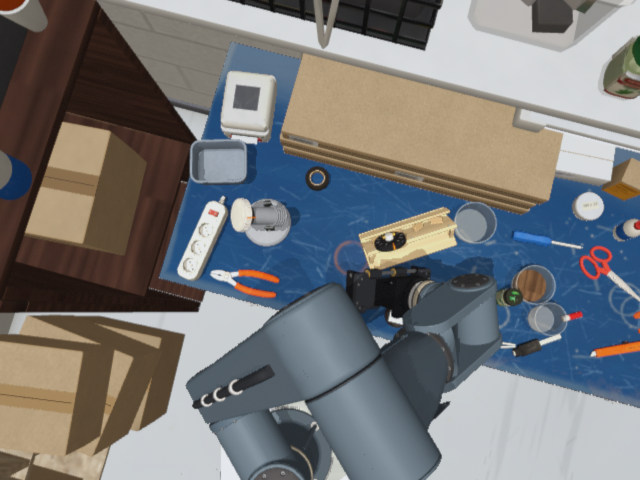

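The lamp is at rest in the holder. The black lamp is unmoved at (390,241), the tape, tub and pliers are in place, and the arm is clear. Handing in.

```bash
python3 -c "
from rig import hand_in
print(hand_in())"
```

```text
the job is handed in; nothing more can be done
None
```

The white lamp is in the spotlight's holder, lens outward, seated and twisted to about the locked position. I handed in at about 26 s of the 46 s allowed. I gripped it by its upper edge, lifted it out of the rack, turned it over, slid the base in with about 7 N at most, twisted it clockwise and released it.

**Twisting took three tries.** The first ended about 7° short of locked. The second pushed the lamp sideways in its play and about 17° past locked. The third turned it back and re-centred it. It therefore rests near the locked angle and was not left pressed against the stop.

**Last camera checks:**

| Check | Measured | Limit |
|---|---|---|
| Angle from locked | about 2–3° short, ±3° | 11.5° |
| Centre from seat | about 2 mm | 4 mm |
| Lens face in front of holder face | 15.9 mm (top camera), 17.5 mm (side camera); 16 mm expected | above 12 mm |
| Tilt of the axis | about 0.02 rad | 0.1 rad |

- **Disagreement:** the two cameras differ by about 1.5 mm on lens height and about 1° on the angle. The centre distance is an estimate from image outlines that did not match exactly.
- **At rest:** two pictures half a second apart show no movement of the lamp, and the gripper is well clear of it.
- **Other things on the bench:** the black lamp, tape, tub and pliers are where they were in the last picture. The arm hid the screw tin and hygrometer there, so I did not check those two at the end.

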